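# Uncover a tack-weld fixture and fit its top plate

## Robot

A 7-joint arm with a two-finger parallel gripper is mounted at the origin on the work surface; the furniture and walls round the work are solid. World frame = base frame: x ahead of the robot, y to its left, z up, the work surface at z = 0. Lengths are in m, angles in degrees, forces in N, time in s.
With the tool pointing down it reaches from about 0.425 to 0.875 m from the base axis. Payload 4.7 kg.
Tool frame: the origin (TCP) lies on the centre line of the jaws, within the pads' length; the fingertips stand 17 mm ahead of it and the grasp point (between the pads) lies 2 mm behind it (robot.tips_ahead is the distance from the TCP to the fingertips, in m); y points along the fingers, z is the direction in which the jaws open and shut, and the axes are right-handed (so a half turn about y gives the same grasp; the last joint's range is limited). The gripper opens to 87 mm and grips with 3 to 60 N. Pads are 19 mm wide; open, the fingers measure 117 mm over their backs; the gripper's body (75 mm by 190 mm) begins 51 mm behind the grasp point.
Start: joints at [-65.483, 18.392, -4.016, 83.108, 1.295, 78.541, -3.26], TCP at [0.261, 0.595, 0.211] pointing down, gripper open.
Joint ranges: [-163.93, 163.93], [-17.29, 119.83], [-79.2, 71.16], [3.27, 140.29], [-89.18, 269.18], [5.43, 117.66], [-154.24, 154.24]. Speed limits (degrees/s): [147.25, 147.25, 180, 180, 180, 180, 180].

## Interface

Orientations are given as [roll, pitch, yaw] about the fixed x, y, z axes, in that order (R = Rz(yaw) Ry(pitch) Rx(roll)).
In Python, from workcell import robot, camera, camera_params, finder gives the robot as it stands. The module is installed in compiled form; this text tells all that it offers.
- The arm moves only by the tool apply_moves, never from a script. Its argument "moves" is a list of rows, each an object with "offset": the shift along the tool's x, y, z scaled (see below), a list of three; "delta_rot": the turn, a rotation vector about the tool's x, y, z scaled (see below), a list of three; "grip": the closure, from -1 (fully open) to 1 (shut). In form: [{"offset": [dx, dy, dz], "delta_rot": [rx, ry, rz], "grip": grip}, ...]. A call has 1 to 5 rows; each row shifts and turns the pose as measured when the row begins, along the tool's axes as they then stand; what a row does not reach is not made up. The controller multiplies each number of a shift by 0.04 m and each number of a turn by 30 degrees. A row lasts 1/12 s, in which the tool goes at most 41.7 mm and 7.16 degrees, less where a joint would pass 70% of its speed; a pose out of reach is approached as far as the arm can. A call with a number of a shift or a turn outside -1 to 1 is refused whole. A call with a gripper value outside its range is refused whole. The fingers move at their own pace and stop on an object; "grip_force" is the grip in N (left out, the last holds). Time passes only in rows, so rows that do not move let the fingers close. It gives the time, the measured TCP pose, the force and the opening at its end, in the units of the state.
- robot.read_state(): the state, without advancing time (a new reading comes with each control period).
- camera(name): name is "side" or "top" or "wrist"; returns (picture, depth): 420x560x3 uint8, blue, green, red; 420x560 float32, m along the optical axis (not along the pixel's ray), 0 where there is no reading.
- camera_params(name): a dict with "K" (3x3 intrinsics, pixels), "world_to_cam" (4x4, takes a point from world to camera coordinates); the wrist camera has in their place "hand_eye" (4x4, takes a point from camera to tool coordinates, whose origin is the TCP and whose axes are the tool frame's). Camera axes: x right, y up, looking along -z (the intrinsics and any distortion apply to the point x, -y, -z); pixel columns grow to the right and rows downward; lengths in m; the calibration is good to about 2 mm. The wrist camera is an equidistant fisheye: a pixel r from the principal point sees the ray r / f radians off the axis. A picture is of the moment at which its call begins: read the wrist's pose just before it. camera_params takes no time and is no camera call.
- robot.hand_in(): hands the job in, once; it reports no verdict.
Trained networks look in the newest picture that a camera, given by its name, has taken for a name from the list of things; names that differ only in an ending like _2 or _b are one class to them, and where a whole thing is asked for, a point or a joint stands for the part that bears it (a point fixed in the world has none). Each returns a list of dicts, best first, with "p" (0 to 1); they miss things now and then, are a little off and sometimes report something else, mostly with a low value. They report only what shows in the picture. A call takes as long as a camera call.
- finder.masks_of(target, camera): "pixels" (420x560 bool, what is visible of it) and "extent" ([left, top, width, height] as shares, 0 to 1, of the picture: columns of its width, rows of its height, round what is visible of it).
- finder.mark_of(target, camera): "position" ([column, row] as shares, 0 to 1, of the picture: columns of its width, rows of its height: a listed point, or the origin of a listed thing).
The state is a dict: "time": time; "q": joint angles; "joint_velocities": joint speeds; "effort": joint torques, N m; "tcp_pos": TCP position; "tool_rot": TCP orientation; "wrist_force": force on the tool from outside, world axes, zero at the start; "torque": the same for the moment, N m; "finger_gap": finger opening in m.
Only numpy, scipy, OpenCV 4.12 (cv2) and the standard library are available. Lean on these libraries where they do the work, as an engineer would, in place of code of your own. Each camera call takes 0.05 s, during which the arm holds its last target.

## Task

Get the tack-weld fixture ready: first put every loose piece lying on the yellow cover or on the blue mat into the green tray. Then squeeze the cover's orange snap tab inward against its finger lug so that it lets go, lift the cover straight off and set it upright and centred on the blue mat. Finally lower the aluminium top plate, kept level, over the fixture's two guide pins until it is fully down and flat, without disturbing the red-lidded tin or the spanner.

Things in the scene. Friction and masses are not known exactly. Their poses are not given: they have to be found in the camera images.
- fixture: grey steel base fixed to the table, 150 x 216 x 12 mm (x -84 to +66, y +-108). Origin midway between the guide pins, at the underside; +x points away from the front (the snap tab's side), z up. Two steel guide pins 12 mm in diameter at y = +-75 mm, x = 0, tops at z = 44, the upper 8 mm tapered to 6 mm. Two rest bars (tops z = 22 mm) carry the plate; low stops (z = 19) stand round the cover's foot.
- keeper (a point): middle of the top of the dark steel keeper on the fixture's front: a bridge 14.5 mm in x, 52 mm in y, top at z = 51.5 mm of the fixture. Its ledge overhangs the tab's barb and holds the cover down.
- cover: yellow plastic hood 116 (x) x 190 (y) x 42 mm high, open below, 0.35 kg; origin at the centre of its underside, z up; starts clipped on the fixture, axes the same, origin at fixture z = 12 mm. On its flat top (z = 42) a yellow finger lug 8 mm thick (rear face x = -18), 36 mm wide in y, up to z = 77; the orange tab stands 47 mm ahead of it. Centre of mass near x = -3, z = 30 mm.
- cover_pinch (a point): point on the cover midway between the tab's front face and the lug's rear face when the tab is pressed in (cover x = -38.5, y = 0, z = 62 mm). Pinch tab and lug between the fingers along the cover's x: 57 mm apart at rest, 41 mm pressed. Fingertips just above the cover's top, keep squeezing (25 N or more) and lift straight up: the cover hangs on this pinch.
- snap_tab (a joint): bending of the orange snap tab, rad: 0 at rest (leaning forward 0.22), grows as its top is pressed toward the lug (cover +x), stop at 0.24; the barb is free of the keeper above 0.19. Tab 4 mm thick, 26 mm wide in y, rooted at cover x = -57, z = 5, top at z = 79 mm (x = -73 at rest). About 4 N at the top push it in; it springs back when let go.
- top_plate: aluminium plate 110 (x) x 185 (y) x 10 mm, 0.6 kg, with two 14 mm through holes at y = +-75 mm, x = 0, and a red upright grip rib on top, 12 mm thick in x, 80 mm long in y, from z = 10 to 43 mm. Origin at the centre of the underside, z up; starts flat on the table. Fits either way round; fully down its origin is at fixture z = 22 mm.
- scrap_tray: green open tray fixed to the table, 160 (x) x 240 (y) x 35 mm high, walls and floor 4 to 5 mm; origin at the centre of the underside, z up.
- mat: blue ribbed rubber mat fixed to the table, 170 (x) x 230 (y) x 6 mm; origin at the centre of the underside, z up.
- dark_tube: dark square tube offcut 25 x 120 x 25 mm, length along its y; origin at the centre of the underside, z up. May be absent (None).
- bright_tube: bright square tube offcut 20 x 110 x 20 mm, length along its y; origin at the centre of the underside, z up. May be absent.
- hex_bolt: bright hexagon bolt 67 mm long along its y, head 19 mm wide and 17 mm high; origin at the middle of its length at the underside, z up. May be absent.
- channel: bright folded U-channel, open upward, 36 (x) x 130 (y) x 16 mm, 2.4 mm sheet; grip across its width; origin at the centre of the underside, z up; starts on the mat. May be absent.
- paste_tin: tin with a red lid, 65 mm diameter, 37 mm high; bystander, leave alone. Origin at the centre of the underside.
- spanner: combination spanner 27 x 184 x 8 mm, length along its y; bystander, leave alone. Origin at the centre of the underside.

How it is judged (in metres and radians):
On the way, in this order (a step that is already met when the one before it is completed fails the run):
1. every loose piece lies in the green tray (x of dark_tube in the frame of scrap_tray between -0.08 and 0.08 m and y of dark_tube in the frame of scrap_tray between -0.12 and 0.12 m and z of dark_tube in the frame of scrap_tray between -0.005 and 0.06 m and x of bright_tube in the frame of scrap_tray between -0.08 and 0.08 m and y of bright_tube in the frame of scrap_tray between -0.12 and 0.12 m and z of bright_tube in the frame of scrap_tray between -0.005 and 0.06 m and x of hex_bolt in the frame of scrap_tray between -0.08 and 0.08 m and y of hex_bolt in the frame of scrap_tray between -0.12 and 0.12 m and z of hex_bolt in the frame of scrap_tray between -0.005 and 0.06 m and x of channel in the frame of scrap_tray between -0.08 and 0.08 m and y of channel in the frame of scrap_tray between -0.12 and 0.12 m and z of channel in the frame of scrap_tray between -0.005 and 0.06 m), for 0.2 s.
2. the snap tab is pressed in while the cover still sits on the fixture (value of joint snap_tab above 0.17 rad and z of cover in the frame of fixture below 0.018 m and horizontal distance between cover and fixture below 0.008 m), for 0.1 s.
3. the cover stands on the blue mat (horizontal distance between cover and mat below 0.04 m and z of cover in the frame of mat below 0.012 m and angle between cover's own z axis and vertical below 0.08 rad and linear speed of cover below 0.02 m/s), for 0.2 s.
At the end, for the whole second after the job is handed in: All loose pieces at rest in the green tray; cover upright (0.08 rad) at rest on the blue mat, centres within 40 mm; top plate on both guide pins, down on the rest bars within 3.5 mm, level within 0.035 rad, centred within 4 mm, turned within 0.05 rad of the fixture (all of step 1 and all of step 3 and linear speed of each of dark_tube, bright_tube, hex_bolt, channel, top_plate below 0.02 m/s and horizontal distance between top_plate and fixture below 0.004 m and z of top_plate in the frame of fixture between 0.018 and 0.0255 m and angle between the y axis of top_plate and the y axis of fixture, either way round below 0.05 rad and angle between top_plate's own z axis and vertical below 0.035 rad); the robot touches nothing.
It fails at once if the tin or the spanner is shifted by more than 30 mm (distance of paste_tin from where it was at the start of the episode above 0.03 m or distance of spanner from where it was at the start of the episode above 0.03 m).
It fails at once if the top plate is tipped by more than 0.35 rad (angle between top_plate's own z axis and vertical above 0.35 rad).
It fails at once if the cover is tipped by more than 0.5 rad (angle between cover's own z axis and vertical above 0.5 rad).
Of dark_tube, bright_tube, hex_bolt, channel only 2 to 4 are there at a start; the rules pass over those that are not, and their reading is None.
At some moment in a run one of top_plate, channel may be knocked a few centimetres aside while the robot is not near it.
It also fails if it takes over 208 s, if anything falls off the work surface, if the arm or the gripper's body presses on something with over 40 N, if the wrist force passes 120 N, or if a joint passes its speed limit or range.

## Working session

There is one attempt and no reset: what is moved stays moved. The work goes in short steps, Python scripts to look and compute and a tool call to move; the robot and the scene stay as the last step left them, time stands still between calls to the robot, and variables do not carry over. Pictures are saved under pics/ and viewed, and the job is handed in when it is done.

Besides the shell and the picture viewer there is one more tool, called as name([rows], argument=value, ...), one row to a line, values as JSON. apply_moves: Moves the arm, as the interface text tells. Its arguments: {"type":"object","properties":{"moves":{"type":"array","items":{"type":"object","properties":{"offset":{"type":"array","items":{"type":"number","minimum":-1,"maximum":1}},"delta_rot":{"type":"array","items":{"type":"number","minimum":-1,"maximum":1}},"grip":{"type":"number"}}}},"grip_force":{"type":"number"}},"required":["moves"]}

```bash
ls -la; mkdir -p pics; cat > h.py <<'E'
import numpy as np, cv2
from workcell import robot, camera, camera_params, finder
from scipy.spatial.transform import Rotation as R
E
python3 - <<'E'
from h import *
s=robot.read_state(); print(s)
for n in ["side","top"]:
    p,d=camera(n); cv2.imwrite(f"pics/{n}0.png",p); np.save(f"pics/{n}0.npy",d)
    print(n,camera_params(n), d.min(), d.max())
print(camera_params("wrist"), robot.tips_ahead)
E
```

```text
total 12
drwxr-xr-x  3 agent agent 4096 Dec  7 14:24 .
drwxr-xr-x 23 root  root  4096 Dec  7 14:24 ..
drwxr-xr-x  2 agent agent 4096 Dec  7 14:24 pics
{'time': 0.0, 'q': array([-65.48282742,  18.43905356,  -4.01586489,  83.1733337 ,
         1.29507434,  78.54160494,  -3.26077189]), 'joint_velocities': array([ 0.01878241,  0.05426377, -0.08722744,  0.13530474, -0.01611397,
        0.08282544,  0.08927012]), 'effort': array([ 1.72195028e-04, -4.91299224e+01, -4.04132176e-01, -3.12523448e+01,
       -6.39791088e-02,  4.38865414e-02,  1.67108765e-04]), 'tcp_pos': array([0.26117894, 0.59459789, 0.2100754 ]), 'tool_rot': array([-9.01087441e+01, -5.69655279e-03, -2.37078929e+01]), 'wrist_force': array([-0.54862587, -0.55805921,  0.57273432]), 'torque': array([-0.02674466,  0.00175618, -0.00449378]), 'finger_gap': 0.08680546411940614}
side {'K': array([[463.84003269,   0.        , 274.05401192],
       [  0.        , 463.84003269, 201.92606681],
       [  0.        ,   0.        ,   1.        ]]), 'world_to_cam': array([[ 0.84033186, -0.54154388,  0.02392902, -0.4709964 ],
       [ 0.319192
[... 442 characters left out ...]
4, -0.03045954,  0.21156242, -0.54866898],
       [-0.21129237,  0.0118638 ,  0.9773509 , -0.92414992],
       [ 0.        ,  0.        ,  0.        ,  1.        ]])} 0.0 2.117378
{'K': array([[325.1922621 ,   0.        , 283.81277212],
       [  0.        , 325.1922621 , 211.71916301],
       [  0.        ,   0.        ,   1.        ]]), 'hand_eye': array([[ 1.06903934e-04, -9.59852662e-01, -2.80504644e-01,
        -7.74259169e-02],
       [ 3.97865638e-04,  2.80504664e-01, -9.59852580e-01,
        -1.73023147e-01],
       [ 9.99999915e-01, -8.99114204e-06,  4.11879444e-04,
        -3.30945533e-04],
       [ 0.00000000e+00,  0.00000000e+00,  0.00000000e+00,
         1.00000000e+00]])} 0.017
```

View pics/top0.png

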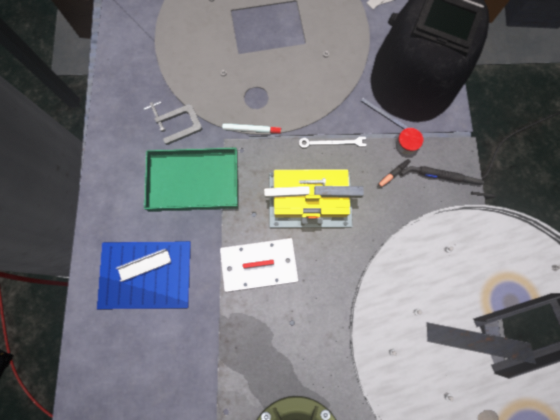

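View pics/side0.png

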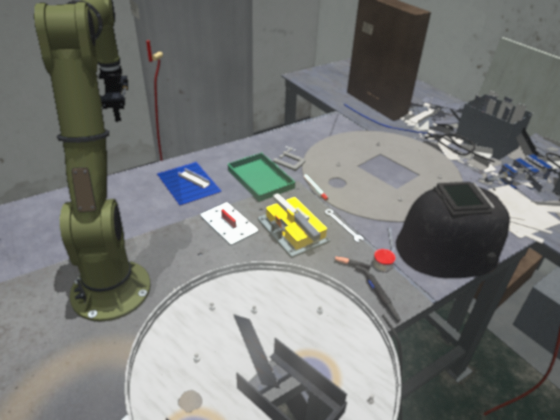

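```bash
cat >> h.py <<'E'
def cloud(name,d):
    P=camera_params(name);K=P["K"];W=P["world_to_cam"]
    v,u=np.mgrid[0:420,0:560]
    c=np.stack([(u-K[0,2])/K[0,0]*d,-(v-K[1,2])/K[1,1]*d,-d],-1)
    w=(c-W[:3,3])@W[:3,:3]
    w[d<=0]=np.nan
    return w
def proj(name,p):
    P=camera_params(name);K=P["K"];W=P["world_to_cam"]
    c=np.atleast_2d(p)@W[:3,:3].T+W[:3,3]
    return np.stack([K[0,0]*c[:,0]/-c[:,2]+K[0,2],K[1,1]*-c[:,1]/-c[:,2]+K[1,2]],-1)
def rect(xy):
    (c,s,a)=cv2.minAreaRect(np.float32(xy)*1000)
    return np.round(c,1),np.round(s,1),round(a,1)
E
python3 - <<'E'
from h import *
p=cv2.imread("pics/top0.png");d=np.load("pics/top0.npy")
cv2.imwrite("pics/top0z.png",cv2.resize(p[120:320,90:370],(784,560),interpolation=cv2.INTER_CUBIC))
p2=cv2.imread("pics/side0.png")
cv2.imwrite("pics/side0z.png",cv2.resize(p2[140:260,150:350],None,fx=4,fy=4,interpolation=cv2.INTER_CUBIC)[:480,:800])
w=cloud("top",d)
for n in ["scrap_tray","mat","fixture","cover","top_plate","dark_tube","bright_tube","hex_bolt","channel","paste_tin","spanner"]:
    camera  # no call
    ms=finder.masks_of(n,"top"); 
    if not ms: print(n,"none");continue
    for m in ms[:2]:
        q=w[m["pixels"]]; q=q[~np.isnan(q[:,0])]
        print(n,round(m["p"],2),len(q),"med",np.round(np.median(q,0),3),"zpct",np.round(np.percentile(q[:,2],[5,50,95]),3),"rect",*rect(q[:,:2]))
E
```

```text
scrap_tray 0.8 5647 med [0.659 0.255 0.002] zpct [-0.002  0.002  0.031] rect [662.5 249.3] [176.6 240.3] 0.1
mat 0.76 5236 med [0.398 0.37  0.003] zpct [-0.     0.003  0.006] rect [411.5 370.8] [230.5 170.7] 88.8
fixture 0.56 1316 med [ 0.535 -0.047  0.013] zpct [0.004 0.013 0.053] rect [588.6 -61.2] [222.4 144. ] 87.7
cover 0.73 2683 med [ 0.584 -0.056  0.054] zpct [0.033 0.054 0.066] rect [594.4 -61.3] [190.3 132.2] 88.3
top_plate 0.61 3222 med [0.424 0.078 0.01 ] zpct [0.006 0.01  0.036] rect [427.7  78.9] [116.  190.7] 6.0
top_plate 0.54 838 med [ 0.531 -0.051  0.013] zpct [0.01  0.013 0.052] rect [574.2 -60.4] [209.2 118.3] 86.1
dark_tube 0.68 476 med [ 0.594 -0.127  0.079] zpct [0.067 0.079 0.082] rect [ 594.8 -125.9] [117.5  22.1] 87.6
bright_tube 0.73 351 med [0.598 0.001 0.074] zpct [0.066 0.074 0.077] rect [599.5   1.5] [ 20.7 105.2] 2.3
bright_tube 0.58 556 med [ 0.74  -0.332  0.037] zpct [0.008 0.037 0.04 ] rect [ 747.9 -343.5] [64.1 81.8] 23.1
hex_bolt 0.65 5663 med [0.66  0.255 0.002] zpct [-0.002  0.002  0.031] rect [664.  249.5] [176.7 240.7] 0.1
hex_bolt 0.53 93 med [ 0.626 -0.068  0.065] zpct [0.058 0.065 0.07 ] rect [626.1 -65.5] [60.1 10.7] 85.6
channel 0.79 791 med [0.435 0.371 0.006] zpct [0.003 0.006 0.02 ] rect [435.9 371.7] [ 41.1 132.5] 19.9
paste_tin 0.7 542 med [ 0.739 -0.332  0.037] zpct [0.01  0.037 0.04 ] rect [ 742.5 -342.1] [76.9 64.9] 77.8
spanner 0.59 364 med [ 0.753 -0.111  0.005] zpct [-0.002  0.005  0.01 ] rect [ 753.2 -128.7] [178.2  36.1] 85.6
spanner 0.47 758 med [0.436 0.369 0.006] zpct [0.003 0.006 0.019] rect [436.9 371.5] [ 42.8 133.5] 19.9
```

View pics/top0z.png

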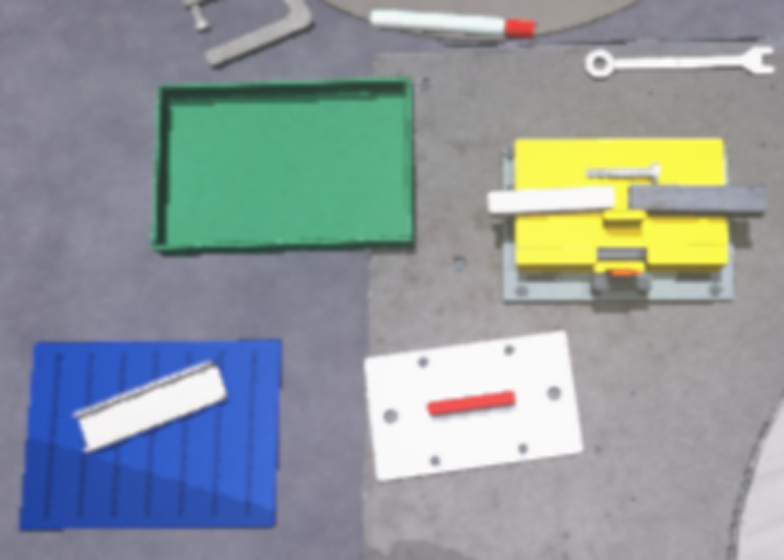

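View pics/side0z.png

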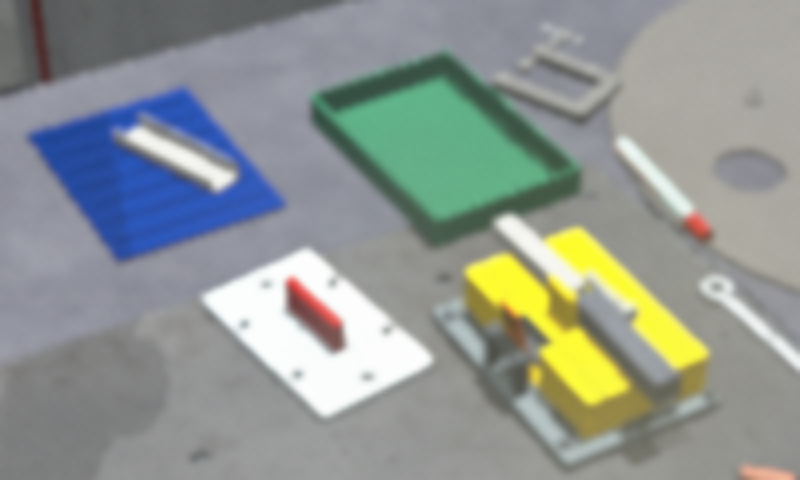

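```bash
cat >> h.py <<'E'
def colormask(p,lo,hi):
    return cv2.inRange(cv2.cvtColor(p,cv2.COLOR_BGR2HSV),np.array(lo),np.array(hi))>0
def onplane(name,mask_or_uv,z):
    P=camera_params(name);K=P["K"];W=P["world_to_cam"]
    uv=np.float64(mask_or_uv)
    r=np.stack([(uv[:,0]-K[0,2])/K[0,0],-(uv[:,1]-K[1,2])/K[1,1],-np.ones(len(uv))],-1)@W[:3,:3]
    o=-W[:3,:3].T@W[:3,3]
    t=(z-o[2])/r[:,2]
    return o+r*t[:,None]
def rows(pos,yaw,st=None,n=None,maxmm=40):
    """relative move in tool axes: total offset units and turn about tool y"""
    s=st or robot.read_state()
    M=R.from_euler('xyz',s["tool_rot"],degrees=True)
    T=R.from_euler('xyz',[-90,0,yaw],degrees=True)
    d=M.inv().apply(np.array(pos)-s["tcp_pos"])/0.04
    rv=(M.inv()*T).as_rotvec(degrees=True)/30
    print("tcp",np.round(s["tcp_pos"],4),"rot",np.round(s["tool_rot"],2),"total offset units",np.round(d,3),"turn units",np.round(rv,3))
    return d,rv
E
python3 - <<'E'
from h import *
p=cv2.imread("pics/top0.png");d=np.load("pics/top0.npy");w=cloud("top",d)
y=colormask(p,(20,120,120),(35,255,255))
q=w[y]; q=q[abs(q[:,2]-0.054)<0.006]
print("cover top",len(q),rect(q[:,:2]), np.median(q[:,2]), np.percentile(q[:,0],[1,99]),np.percentile(q[:,1],[1,99]))
b=colormask(p,(105,120,60),(125,255,255)); q=w[b]; q=q[abs(q[:,2])<0.012]; q=q[(q[:,0]<.6)&(q[:,1]>.2)]
print("mat",len(q),rect(q[:,:2]))
g=colormask(p,(60,80,40),(90,255,255)); q=w[g]; q=q[(abs(q[:,2])<0.05)&(q[:,1]>.1)]
print("tray",len(q),rect(q[:,:2])); q2=q[q[:,2]>0.028]; print(rect(q2[:,:2]),len(q2)); q2=q[q[:,2]<0.008]; print(rect(q2[:,:2]),np.percentile(q2[:,0],[1,99]),np.percentile(q2[:,1],[1,99]))
for n in ["fixture","keeper","cover","cover_pinch","top_plate","scrap_tray","mat","channel","dark_tube","bright_tube","hex_bolt"]:
    m=finder.mark_of(n,"top")[:1]
    for k in m:
        uv=np.array(k["position"])*[560,420]
        z={"fixture":0,"keeper":.0515,"cover":.012,"cover_pinch":.074,"channel":.006,"dark_tube":.054,"bright_tube":.054,"hex_bolt":.054}.get(n,0)
        print(n,round(k["p"],2),np.round(uv,1),np.round(onplane("top",uv[None],z)[0],4))
E
```

```text
cover top 2260 (array([599.7, -61.3]), array([189.7, 121.6]), 88.4) 0.054196739599710136 [0.54424974 0.66052142] [-0.15336494  0.03188385]
mat 5087 (array([411.8, 371.5]), array([228.8, 169.6]), 89.1)
tray 5469 (array([656. , 249.9]), array([161. , 239.8]), 0.4)
(array([656.3, 249.8]), array([160.6, 240. ]), 0.3) 476
(array([660.3, 251.8]), array([148., 231.]), 0.2) [0.58946545 0.73297129] [0.13887985 0.36529263]
fixture 0.91 [306.4 196.6] [ 0.6032 -0.0528  0.    ]
keeper 0.79 [312.8 218. ] [ 0.5342 -0.0617  0.0515]
cover 0.79 [309.8 197. ] [ 0.5988 -0.0607  0.012 ]
cover_pinch 0.93 [311.8 203.5] [ 0.5663 -0.0587  0.074 ]
top_plate 0.88 [257.5 263.6] [0.4293 0.0815 0.    ]
scrap_tray 0.71 [192.1 182.8] [0.651  0.2525 0.    ]
mat 0.93 [143.2 273.7] [0.4128 0.374  0.    ]
channel 0.95 [146.5 267. ] [0.4291 0.3643 0.006 ]
dark_tube 0.64 [335.1 189.8] [ 0.6049 -0.1218  0.054 ]
bright_tube 0.56 [284.3 194.4] [0.5968 0.0076 0.054 ]
```

```bash
python3 - <<'E'
from h import *
d,rv=rows([0.596,-0.126,0.2],-92.4)
E
```

```text
tcp [0.2614 0.5951 0.2112] rot [-89.99  -0.   -23.71] total offset units [ 14.908   0.279 -13.144] turn units [-0.    2.29 -0.  ]
```

apply_moves([
  {"offset": [0.71, 0, -0.63], "delta_rot": [0, 0.23, 0], "grip": -1},
  {"offset": [0.78, 0, -0.54], "delta_rot": [0, 0.23, 0], "grip": -1},
  {"offset": [0.84, 0, -0.44], "delta_rot": [0, 0.23, 0], "grip": -1},
  {"offset": [0.89, 0, -0.34], "delta_rot": [0, 0.23, 0], "grip": -1},
  {"offset": [0.92, 0, -0.23], "delta_rot": [0, 0.23, 0], "grip": -1},
], grip_force=30)

```text
time: 1.62
tcp_pos: [0.3341, 0.4256, 0.208]
tool_rot: [-90.2, 0.4, -58.6]
wrist_force: [1.2, 0.0, -0.3]
finger_gap: 0.0869
```

```bash
python3 - <<'E'
from h import *
d,rv=rows([0.596,-0.126,0.2],-92.4)
E
```

```text
tcp [0.3341 0.4256 0.208 ] rot [-90.16   0.36 -58.56] total offset units [15.18   0.11  -1.606] turn units [ 0.009  1.128 -0.01 ]
```

apply_moves([
  {"offset": [1, 0, -0.1], "delta_rot": [0, 0.23, 0], "grip": -1},
  {"offset": [1, 0, 0.02], "delta_rot": [0, 0.23, 0], "grip": -1},
  {"offset": [1, 0, 0.14], "delta_rot": [0, 0.23, 0], "grip": -1},
  {"offset": [0.95, 0, 0.28], "delta_rot": [0, 0.23, 0], "grip": -1},
  {"offset": [0.9, 0, 0.4], "delta_rot": [0, 0.2, 0], "grip": -1},
])

```text
time: 2.03
tcp_pos: [0.4229, 0.2378, 0.2078]
tool_rot: [-90.2, 0.4, -93.6]
wrist_force: [1.1, -0.1, -0.1]
finger_gap: 0.0868
```

apply_moves([
  {"offset": [0.88, 0, 0.44], "delta_rot": [0, 0, 0], "grip": -1},
  {"offset": [0.88, 0, 0.44], "delta_rot": [0, 0, 0], "grip": -1},
  {"offset": [0.88, 0, 0.44], "delta_rot": [0, 0, 0], "grip": -1},
  {"offset": [0.88, 0, 0.44], "delta_rot": [0, 0, 0], "grip": -1},
  {"offset": [0.88, 0, 0.44], "delta_rot": [0, 0, 0], "grip": -1},
])

```text
time: 2.45
tcp_pos: [0.5017, 0.0467, 0.2081]
tool_rot: [-90.0, 0.7, -93.9]
wrist_force: [0.5, -0.7, -0.7]
finger_gap: 0.0872
```

```bash
python3 - <<'E'
from h import *
d,rv=rows([0.596,-0.126,0.2],-92.4)
E
```

```text
tcp [0.5017 0.0467 0.2081] rot [-89.98   0.68 -93.88] total offset units [4.151 0.153 2.643] turn units [-0.001 -0.049 -0.023]
```

apply_moves([
  {"offset": [0.83, 0.03, 0.53], "delta_rot": [0, -0.05, -0.02], "grip": -1},
  {"offset": [0.83, 0.03, 0.53], "delta_rot": [0, 0, 0], "grip": -1},
  {"offset": [0.83, 0.03, 0.53], "delta_rot": [0, 0, 0], "grip": -1},
  {"offset": [0.83, 0.03, 0.53], "delta_rot": [0, 0, 0], "grip": -1},
  {"offset": [0.83, 0.03, 0.53], "delta_rot": [0, 0, 0], "grip": -1},
])

```text
time: 2.87
tcp_pos: [0.6029, -0.133, 0.2043]
tool_rot: [-89.6, 0.2, -92.2]
wrist_force: [0.3, 0.3, 0.7]
finger_gap: 0.087
```

```bash
cat >> h.py <<'E'
def tcpT(s=None):
    s=s or robot.read_state()
    T=np.eye(4);T[:3,:3]=R.from_euler('xyz',s["tool_rot"],degrees=True).as_matrix();T[:3,3]=s["tcp_pos"];return T
def wrist_cloud(d,T):
    P=camera_params("wrist");K=P["K"];H=P["hand_eye"]
    v,u=np.mgrid[0:420,0:560]
    x=(u-K[0,2]);y=(v-K[1,2]);r=np.hypot(x,y)+1e-9;th=r/K[0,0]
    t=np.tan(th)
    c=np.stack([x/r*t*d,-y/r*t*d,-d],-1)
    w=c@(T@H)[:3,:3].T+(T@H)[:3,3]; w[(d<=0)|(th>1.45)]=np.nan
    return w
def wrist_ray(uv,T,z):
    P=camera_params("wrist");K=P["K"];M=T@P["hand_eye"]
    uv=np.atleast_2d(np.float64(uv));x=uv[:,0]-K[0,2];y=uv[:,1]-K[1,2];r=np.hypot(x,y)+1e-9;th=r/K[0,0]
    c=np.stack([x/r*np.sin(th),-y/r*np.sin(th),-np.cos(th)],-1)@M[:3,:3].T
    return M[:3,3]+c*((z-M[2,3])/c[:,2])[:,None]
def snap(tag):
    T=tcpT();p,d=camera("wrist");cv2.imwrite(f"pics/{tag}.png",p);np.savez(f"pics/{tag}.npz",d=d,T=T);return p,d,T
E
python3 - <<'E'
from h import *
rows([0.596,-0.126,0.2],-92.4)
p,d,T=snap("w1"); w=wrist_cloud(d,T)
for n in ["dark_tube","bright_tube","hex_bolt","cover"]:
    for m in finder.masks_of(n,"wrist")[:2]:
        q=w[m["pixels"]]; q=q[~np.isnan(q[:,0])]
        print(n,round(m["p"],2),len(q),np.round(np.percentile(q[:,2],[5,50,95]),3),rect(q[q[:,2]>.05][:,:2]))
E
```

```text
tcp [ 0.6029 -0.133   0.2043] rot [-89.62   0.25 -92.24] total offset units [-0.169  0.106 -0.18 ] turn units [-0.013  0.005 -0.008]
dark_tube 0.93 3208 [0.077 0.078 0.08 ] (array([ 595.6, -126. ]), array([120.1,  26.2]), 87.3)
hex_bolt 0.84 633 [0.061 0.064 0.07 ] (array([625.3, -62.3]), array([64.8, 18.5]), 89.3)
hex_bolt 0.55 3203 [0.077 0.078 0.08 ] (array([ 596.4, -126.1]), array([120.4,  26.9]), 88.3)
cover 0.8 16846 [0.052 0.053 0.066] (array([592.1, -60.4]), array([189.8, 136.5]), 88.7)
cover 0.15 2383 [0.071 0.073 0.075] (array([599.7,   2.9]), array([ 21.8, 110.3]), 0.5)
```

View pics/w1.png

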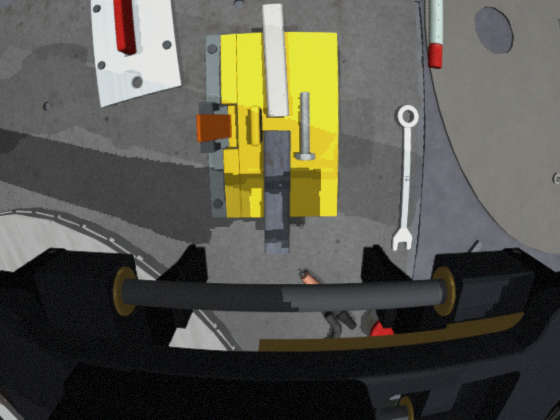

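apply_moves([
  {"offset": [-0.17, 0.5, -0.18], "delta_rot": [-0.01, 0, -0.01], "grip": -1},
  {"offset": [0, 0.9, 0], "delta_rot": [0, 0, 0], "grip": -1},
  {"offset": [0, 0.9, 0], "delta_rot": [0, 0, 0], "grip": -1},
  {"offset": [0, 0.4, 0], "delta_rot": [0, 0, 0], "grip": -1},
  {"offset": [0, 0, 0], "delta_rot": [0, 0, 0], "grip": -1},
])

```text
time: 3.53
tcp_pos: [0.5972, -0.1118, 0.0965]
tool_rot: [-89.5, 0.4, -91.5]
wrist_force: [-1.3, 0.4, -0.6]
finger_gap: 0.0871
```

```bash
python3 - <<'E'
from h import *
rows([0.596,-0.126,0.075],-92.6)
E
```

```text
tcp [ 0.5972 -0.1118  0.0965] rot [-89.48   0.42 -91.47] total offset units [ 0.359  0.535 -0.025] turn units [-0.017  0.038 -0.014]
```

apply_moves([
  {"offset": [0.3, 0, 0], "delta_rot": [-0.01, 0.03, -0.01], "grip": -1},
  {"offset": [0.05, 0.1, 0], "delta_rot": [0, 0, 0], "grip": -1},
  {"offset": [0, 0.2, 0], "delta_rot": [0, 0, 0], "grip": -1},
  {"offset": [0, 0.1, 0], "delta_rot": [0, 0, 0], "grip": -1},
])

```text
time: 3.87
tcp_pos: [0.5992, -0.1225, 0.0842]
tool_rot: [-89.5, 0.3, -92.1]
wrist_force: [-0.3, 0.3, -0.1]
finger_gap: 0.087
```

```bash
python3 - <<'E'
from h import *
rows([0.596,-0.126,0.075],-92.6)
E
```

```text
tcp [ 0.5992 -0.1225  0.0842] rot [-89.45   0.27 -92.07] total offset units [ 0.091  0.229 -0.079] turn units [-0.018  0.018 -0.009]
```

apply_moves([
  {"offset": [0.08, 0.15, -0.08], "delta_rot": [-0.02, 0.02, -0.01], "grip": -1},
  {"offset": [0, 0.1, 0], "delta_rot": [0, 0, 0], "grip": -1},
  {"offset": [0, 0, 0], "delta_rot": [0, 0, 0], "grip": 0.2},
  {"offset": [0, 0, 0], "delta_rot": [0, 0, 0], "grip": 1},
  {"offset": [0, 0, 0], "delta_rot": [0, 0, 0], "grip": 1},
])

```text
time: 4.28
tcp_pos: [0.5967, -0.1264, 0.0744]
tool_rot: [-90.0, -0.1, -92.8]
wrist_force: [-0.0, 0.0, 0.3]
finger_gap: 0.0744
```

apply_moves([
  {"offset": [0, 0, 0], "delta_rot": [0, 0, 0], "grip": 1},
  {"offset": [0, 0, 0], "delta_rot": [0, 0, 0], "grip": 1},
  {"offset": [0, 0, 0], "delta_rot": [0, 0, 0], "grip": 1},
])

```text
time: 4.53
tcp_pos: [0.5971, -0.1265, 0.0749]
tool_rot: [-89.9, -0.1, -92.8]
wrist_force: [0.4, 0.0, 0.1]
finger_gap: 0.055
```

apply_moves([
  {"offset": [0, 0, 0], "delta_rot": [0, 0, 0], "grip": 1},
  {"offset": [0, 0, 0], "delta_rot": [0, 0, 0], "grip": 1},
  {"offset": [0, 0, 0], "delta_rot": [0, 0, 0], "grip": 1},
  {"offset": [0, 0, 0], "delta_rot": [0, 0, 0], "grip": 1},
  {"offset": [0, 0, 0], "delta_rot": [0, 0, 0], "grip": 1},
])

```text
time: 4.95
tcp_pos: [0.5974, -0.1264, 0.0754]
tool_rot: [-89.9, -0.1, -92.8]
wrist_force: [-0.5, 0.2, -0.3]
finger_gap: 0.0216
```

apply_moves([
  {"offset": [0, -0.2, 0], "delta_rot": [0, 0, 0], "grip": 1},
  {"offset": [0, -0.5, 0], "delta_rot": [0, 0, 0], "grip": 1},
  {"offset": [0, -0.8, 0], "delta_rot": [0, 0, 0], "grip": 1},
  {"offset": [0, -0.8, 0], "delta_rot": [0, 0, 0], "grip": 1},
  {"offset": [0, -0.3, 0], "delta_rot": [0, 0, 0], "grip": 1},
])

```text
time: 5.37
tcp_pos: [0.5937, -0.1259, 0.1804]
tool_rot: [-90.4, -0.1, -92.8]
wrist_force: [1.0, -0.1, 0.1]
finger_gap: 0.0007
```

```bash
python3 - <<'E'
from h import *
rows([0.616,0.2,0.16],-90.3)
E
```

```text
tcp [ 0.5937 -0.1259  0.1804] rot [-9.045e+01 -9.000e-02 -9.281e+01] total offset units [-8.165  0.496  0.161] turn units [ 0.015 -0.084  0.003]
```

```bash
python3 - <<'E'
from h import *
p,d,T=snap("w2"); w=wrist_cloud(d,T)
for n in ["dark_tube"]:
    for m in finder.masks_of(n,"wrist")[:2]:
        q=w[m["pixels"]]; q=q[~np.isnan(q[:,0])]
        print(n,round(m["p"],2),len(q),np.round(np.percentile(q[:,2],[5,50,95]),3),rect(q[q[:,2]>.05][:,:2]))
p,d=camera("side");cv2.imwrite("pics/s2.png",cv2.resize(p[140:290,200:400],(800,600),interpolation=cv2.INTER_CUBIC))
print(robot.read_state()["finger_gap"])
E
```

```text
dark_tube 0.83 3130 [0.077 0.078 0.08 ] (array([ 596.1, -125.2]), array([118.6,  26.7]), 86.3)
dark_tube 0.39 1000 [0.021 0.062 0.09 ] (array([533.8, -58.8]), array([25. , 12.6]), 88.2)
0.0004350529130451271
```

View pics/w2.png

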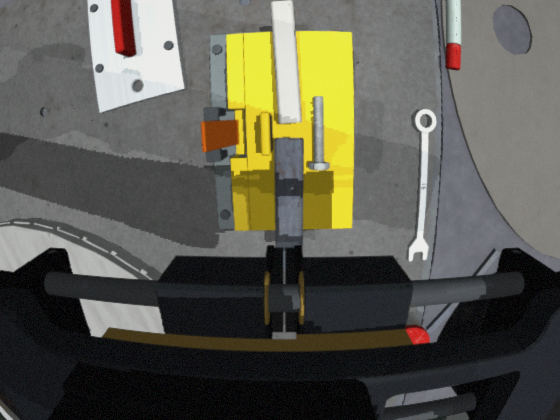

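View pics/s2.png

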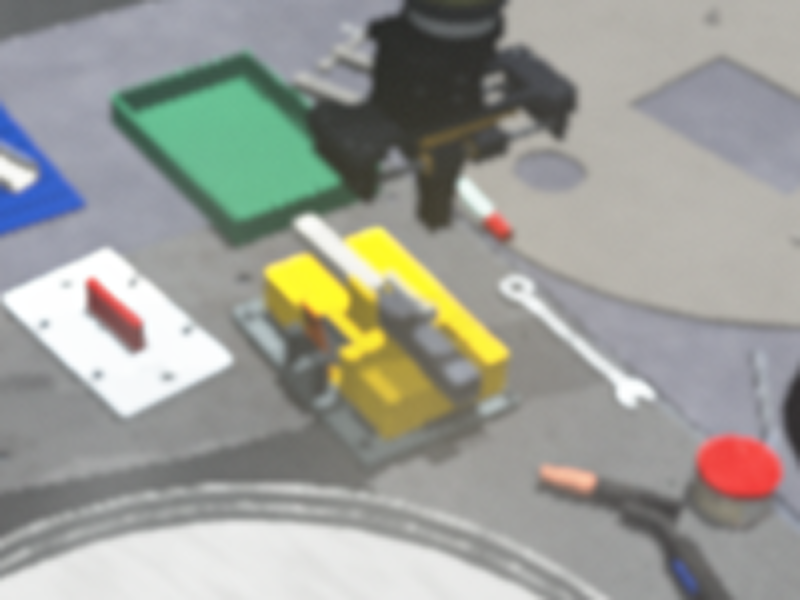

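```bash
python3 - <<'E'
from h import *
s=robot.read_state();t=s["tcp_pos"];print(t,s["tool_rot"])
for dz in (0,-0.017): 
    q=t+[0,0,dz]; print(proj("side",q),(proj("side",q)-[200,140])*4, proj("top",q))
p,d=camera("top");cv2.imwrite("pics/t2.png",cv2.resize(p[100:310,220:420],(760,798)[:2],interpolation=cv2.INTER_CUBIC)[:600])
E
```

```text
[ 0.5927661  -0.12538589  0.17717357] [-9.05984688e+01 -6.27883402e-02 -9.27913861e+01]
[[306.81143507 198.92152373]] [[427.24574026 235.68609492]] [[345.27991727 180.20819037]]
[[306.43506597 203.31842141]] [[425.74026388 253.27368562]] [[343.97644558 182.39003555]]
```

View pics/t2.png

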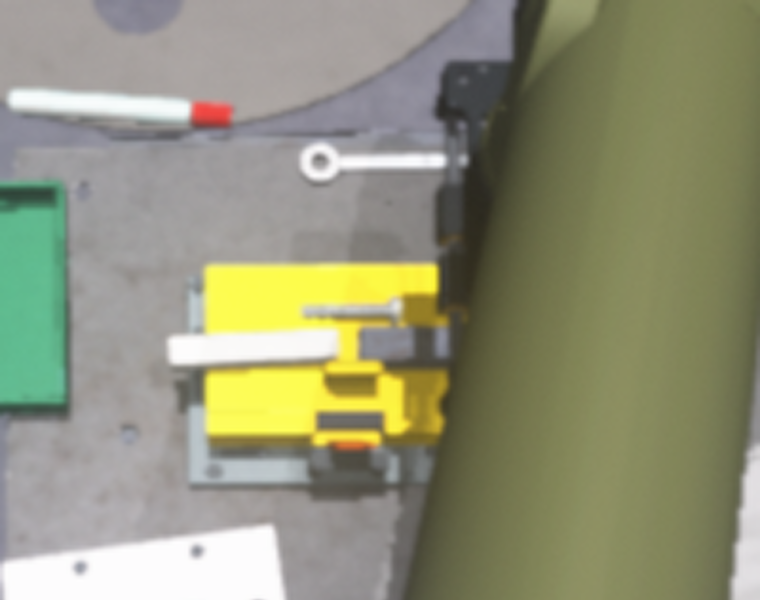

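```bash
python3 - <<'E'
from h import *
for tag in ["w1","w2"]:
    f=np.load(f"pics/{tag}.npz");d=f["d"];T=f["T"];w=wrist_cloud(d,np.eye(4))
    # points within gripper region: tool coordinates
    ok=~np.isnan(w[...,0])&(np.linalg.norm(w,axis=-1)<0.25)&(np.arange(420)[:,None]>240)
    q=w[ok]; sel=(abs(q[:,2])<0.07)&(abs(q[:,0])<0.03)
    print(tag,len(q),sel.sum(),np.percentile(q[sel][:,1],[1,50,90,99,100]).round(4))
    for r in range(250,345,8): print(r,np.round(w[r,285],4), end=' | ')
    print()
f=np.load("pics/w2.npz");w=wrist_cloud(f["d"],f["T"])
s=cloud("side",camera("side")[1])
for v in range(183,200,2): print(v,[np.round(s[v,u],3) for u in (304,308,312)])
E
```

```text
w1 86209 53550 [-0.135  -0.119  -0.0907 -0.0201 -0.0098]
250 [0.0503 0.1256 0.0006] | 258 [0.0953 0.2054 0.0009] | 266 [0.1059 0.2037 0.0009] | 274 [0.1183 0.2053 0.001 ] | 282 [0.1291 0.2033 0.001 ] | 290 [-0.0321 -0.0958 -0.0002] | 298 [-0.0311 -0.0984 -0.0002] | 306 [-0.0285 -0.0983 -0.0002] | 314 [0.1799 0.203  0.001 ] | 322 [0.1952 0.205  0.0011] | 330 [0.2091 0.2044 0.0011] | 338 [0.2236 0.2038 0.0011] | 
w2 85210 48775 [-0.1352 -0.1205 -0.0991 -0.0284 -0.0095]
250 [-0.0096 -0.015   0.0001] | 258 [-0.0096 -0.0253  0.    ] | 266 [-0.0094 -0.034   0.    ] | 274 [-0.006  -0.0356  0.    ] | 282 [-0.0098 -0.0506 -0.0001] | 290 [-0.0326 -0.0966 -0.0002] | 298 [-0.0313 -0.0988 -0.0002] | 306 [-0.0286 -0.0985 -0.0002] | 314 [ 0.0006 -0.0596 -0.0001] | 322 [ 0.0042 -0.0604 -0.0001] | 330 [ 0.0088 -0.0601 -0.0001] | 338 [0.2057 0.1814 0.001 ] | 
183 [array([ 0.551, -0.158,  0.272]), array([ 0.562, -0.162,  0.271]), array([ 0.574, -0.166,  0.269])]
185 [array([ 0.581, -0.121,  0.231]), array([ 0.563, -0.162,  0.264]), array([ 0.6  , -0.136,  0.233])]
187 [array([ 0.582, -0.12 ,  0.223]), array([ 0.583, -0.139,  0.234]), array([ 0.599, -0.137,  0.227])]
189 [array([ 0.588, -0.114,  0.21 ]), array([ 0.584, -0.138,  0.226]), array([ 0.598, -0.139,  0.221])]
191 [array([ 0.586, -0.117,  0.204]), array([ 0.586, -0.136,  0.216]), array([ 0.601, -0.136,  0.211])]
193 [array([ 0.586, -0.118,  0.197]), array([ 0.589, -0.134,  0.207]), array([ 0.599, -0.14 ,  0.207])]
195 [array([ 0.585, -0.12 ,  0.192]), array([ 0.587, -0.137,  0.202]), array([ 0.603, -0.136,  0.195])]
197 [array([0.734, 0.066, 0.002]), array([ 0.587, -0.138,  0.195]), array([ 0.762,  0.055, -0.002])]
199 [array([0.727, 0.056, 0.002]), array([0.741, 0.051, 0.   ]), array([0.75 , 0.039, 0.005])]
```

apply_moves([
  {"offset": [0, 0, 0], "delta_rot": [0, 0, 0], "grip": -1},
  {"offset": [0, 0, 0.08], "delta_rot": [0.02, 0, 0], "grip": -1},
  {"offset": [0, 0, 0], "delta_rot": [0, 0, 0], "grip": -1},
  {"offset": [0, 0, 0], "delta_rot": [0, 0, 0], "grip": -1},
  {"offset": [0, 0, 0], "delta_rot": [0, 0, 0], "grip": -1},
])

```text
time: 6.03
tcp_pos: [0.5917, -0.1244, 0.1692]
tool_rot: [-90.7, -0.1, -92.8]
wrist_force: [-0.3, 0.3, -0.5]
finger_gap: 0.026
```

apply_moves([
  {"offset": [0, 0.3, 0], "delta_rot": [0, 0, 0], "grip": -1},
  {"offset": [0, 0.5, 0], "delta_rot": [0, 0, 0], "grip": -1},
  {"offset": [0, 0.5, 0], "delta_rot": [0, 0, 0], "grip": -1},
  {"offset": [0, 0.5, 0], "delta_rot": [0, 0, 0], "grip": -1},
  {"offset": [0, 0.4, 0], "delta_rot": [0, 0, 0], "grip": -1},
])

```text
time: 6.45
tcp_pos: [0.5933, -0.125, 0.0788]
tool_rot: [-90.3, -0.1, -92.8]
wrist_force: [-0.0, -0.3, 0.8]
finger_gap: 0.0593
```

```bash
python3 - <<'E'
from h import *
rows([0.596,-0.126,0.0475],-92.7)
print(robot.read_state()["finger_gap"])
E
```

```text
tcp [ 0.5933 -0.125   0.0788] rot [-9.029e+01 -9.000e-02 -9.279e+01] total offset units [0.02  0.783 0.072] turn units [ 0.01  -0.003  0.003]
0.05929307440615772
```

apply_moves([
  {"offset": [0, 0.1, 0.07], "delta_rot": [0.01, 0, 0], "grip": -1},
  {"offset": [0, 0.2, 0], "delta_rot": [0, 0, 0], "grip": -0.2},
  {"offset": [0, 0.15, 0], "delta_rot": [0, 0, 0], "grip": -0.2},
])

```text
time: 6.7
tcp_pos: [0.5934, -0.1248, 0.0553]
tool_rot: [-90.3, -0.1, -92.8]
wrist_force: [-0.8, 1.0, -0.9]
finger_gap: 0.0654
```

```bash
python3 - <<'E'
from h import *
rows([0.596,-0.126,0.0475],-92.7)
print(robot.read_state()["finger_gap"])
p,d,T=snap("w3"); w=wrist_cloud(d,np.eye(4))
ok=~np.isnan(w[...,0])&(abs(w[...,2])<0.08)&(abs(w[...,0])<0.012)&(np.arange(420)[:,None]>200)&(w[...,1]<0.03)
print([np.round(w[r,c],4) for r,c in np.argwhere(ok) if r in(235,240,245,250,255)][::6])
E
```

```text
tcp [ 0.5934 -0.1248  0.0553] rot [-90.34  -0.1  -92.8 ] total offset units [0.026 0.193 0.068] turn units [ 0.011 -0.003  0.003]
0.06535741154033042
[array([-0.0118,  0.0008, -0.0501]), array([-0.0115,  0.0019, -0.0467]), array([-0.0115,  0.0019, -0.043 ]), array([-0.0114,  0.0023, -0.0395]), array([-0.0116,  0.0018, -0.0358]), array([-0.0113,  0.0028, -0.0319]), array([-0.0117,  0.0016, -0.0281]), array([-0.0119,  0.0012, -0.0246]), array([-0.0118,  0.0016, -0.0211]), array([-0.0113,  0.003 , -0.0172]), array([-0.0118,  0.0018, -0.0137]), array([-0.0116,  0.002 ,  0.0191]), array([-0.012 ,  0.0011,  0.0225]), array([-0.0119,  0.0012,  0.026 ]), array([-0.0113,  0.0028,  0.0304]), array([-0.0119,  0.001 ,  0.0342]), array([-0.0117,  0.0015,  0.0379]), array([-0.012 ,  0.0006,  0.0412]), array([-0.0117,  0.0011,  0.0456]), array([-0.0114,  0.0018,  0.0494]), array([-0.0108,  0.0032,  0.0536]), array([-0.0117,  0.0007,  0.0566]), array([-0.011 ,  0.0026,  0.061 ]), array([-0.0111,  0.002 ,  0.0646]), array([-0.0081,  0.0023, -0.0471]), array([-0.0086,  0.0013, -0.0431]), array([-0.008
[... 2862 characters left out ...]
 ]), array([-0.0108, -0.0242, -0.0065]), array([-0.0104, -0.0233, -0.0035]), array([-0.0105, -0.0236, -0.0005]), array([-0.0103, -0.0231,  0.0025]), array([-0.0103, -0.0231,  0.0056]), array([-0.0101, -0.0228,  0.0086]), array([-0.0106, -0.024 ,  0.0116]), array([-0.0096, -0.0218,  0.0148]), array([0.0013, 0.0027, 0.0209]), array([0.0012, 0.0025, 0.025 ]), array([0.0006, 0.001 , 0.0284]), array([0.0008, 0.0013, 0.032 ]), array([-0.007 , -0.0164,  0.032 ]), array([-0.0096, -0.0224,  0.0339]), array([-0.0101, -0.0236,  0.0368]), array([-0.0113, -0.0265,  0.0397]), array([0.0011, 0.001 , 0.051 ]), array([0.0016, 0.0019, 0.0551]), array([0.0018, 0.0022, 0.0591]), array([0.0014, 0.0011, 0.0626])]
```

View pics/w3.png

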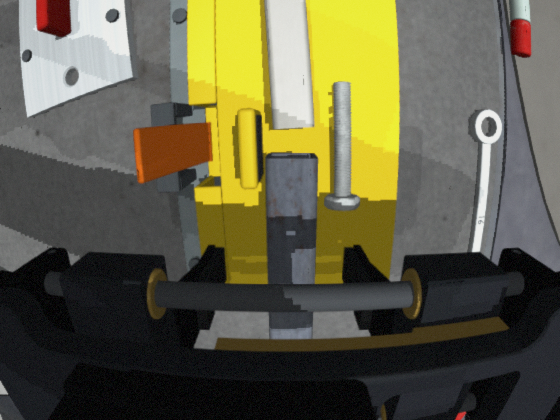

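apply_moves([
  {"offset": [0.02, 0.1, 0.05], "delta_rot": [0.01, 0, 0], "grip": 0.2},
  {"offset": [0, 0.07, 0], "delta_rot": [0, 0, 0], "grip": 0.5},
  {"offset": [0, 0, 0], "delta_rot": [0, 0, 0], "grip": 1},
  {"offset": [0, 0, 0], "delta_rot": [0, 0, 0], "grip": 1},
  {"offset": [0, 0, 0], "delta_rot": [0, 0, 0], "grip": 1},
])

```text
time: 7.17
tcp_pos: [0.5969, -0.1262, 0.0489]
tool_rot: [-89.8, -0.1, -92.8]
wrist_force: [0.0, -0.3, 0.0]
finger_gap: 0.031
```

apply_moves([
  {"offset": [0, 0, 0], "delta_rot": [0, 0, 0], "grip": 1},
  {"offset": [0, 0, 0], "delta_rot": [0, 0, 0], "grip": 1},
  {"offset": [0, 0, 0], "delta_rot": [0, 0, 0], "grip": 1},
  {"offset": [0, 0, 0], "delta_rot": [0, 0, 0], "grip": 1},
])

```text
time: 7.5
tcp_pos: [0.5975, -0.1262, 0.05]
tool_rot: [-89.7, -0.1, -92.8]
wrist_force: [-0.7, 0.3, -1.3]
finger_gap: 0.0248
```

apply_moves([
  {"offset": [0, -0.2, 0], "delta_rot": [0, 0, 0], "grip": 1},
  {"offset": [0, -0.5, 0], "delta_rot": [0, 0, 0], "grip": 1},
  {"offset": [0, -0.8, 0], "delta_rot": [0, 0, 0], "grip": 1},
  {"offset": [0, -0.4, 0], "delta_rot": [0, 0, 0], "grip": 1},
  {"offset": [0, 0, 0], "delta_rot": [0, 0, 0], "grip": 1},
])

```text
time: 7.92
tcp_pos: [0.5958, -0.1258, 0.1285]
tool_rot: [-90.0, -0.1, -92.8]
wrist_force: [0.6, -0.3, -1.8]
finger_gap: 0.0246
```

```bash
python3 - <<'E'
from h import *
rows([0.616,0.2,0.13],-90)
E
```

```text
tcp [ 0.5958 -0.1258  0.1285] rot [-89.96  -0.13 -92.84] total offset units [-8.16  -0.057  0.1  ] turn units [-0.001 -0.095  0.004]
```

apply_moves([
  {"offset": [-0.9, 0, 0], "delta_rot": [0, -0.1, 0], "grip": 1},
  {"offset": [-1, 0, 0], "delta_rot": [0, 0, 0], "grip": 1},
  {"offset": [-1, 0, 0], "delta_rot": [0, 0, 0], "grip": 1},
  {"offset": [-1, 0, 0], "delta_rot": [0, 0, 0], "grip": 1},
  {"offset": [-1, 0, 0.1], "delta_rot": [0, 0, 0], "grip": 1},
])

```text
time: 8.33
tcp_pos: [0.602, 0.0595, 0.1285]
tool_rot: [-89.7, -0.6, -91.1]
wrist_force: [0.0, -0.3, -0.6]
finger_gap: 0.0247
```

```bash
python3 - <<'E'
from h import *
rows([0.616,0.2,0.13],-90)
E
```

```text
tcp [0.602  0.0595 0.1285] rot [-89.69  -0.58 -91.13] total offset units [-3.519 -0.071  0.281] turn units [-0.01  -0.038  0.019]
```

apply_moves([
  {"offset": [-0.9, 0, 0.07], "delta_rot": [-0.01, -0.04, 0.02], "grip": 1},
  {"offset": [-0.9, 0, 0.07], "delta_rot": [0, 0, 0], "grip": 1},
  {"offset": [-0.9, 0, 0.07], "delta_rot": [0, 0, 0], "grip": 1},
  {"offset": [-0.6, 0, 0.07], "delta_rot": [0, 0, 0], "grip": 1},
  {"offset": [0, 0, 0], "delta_rot": [0, 0, 0], "grip": 1},
])

```text
time: 8.75
tcp_pos: [0.6091, 0.2115, 0.1238]
tool_rot: [-90.3, 0.4, -89.1]
wrist_force: [-1.2, 1.0, -1.2]
finger_gap: 0.025
```

```bash
python3 - <<'E'
from h import *
rows([0.616,0.2,0.01],-90)
E
```

```text
tcp [0.6091 0.2115 0.1238] rot [-90.3    0.39 -89.06] total offset units [0.311 2.843 0.183] turn units [ 0.01   0.031 -0.013]
```

apply_moves([
  {"offset": [0.3, 0.4, 0.18], "delta_rot": [0.01, 0.03, -0.01], "grip": 1},
  {"offset": [0, 0.7, 0], "delta_rot": [0, 0, 0], "grip": 1},
  {"offset": [0, 0.7, 0], "delta_rot": [0, 0, 0], "grip": 1},
  {"offset": [0, 0.5, 0], "delta_rot": [0, 0, 0], "grip": 1},
  {"offset": [0, 0.3, 0], "delta_rot": [0, 0, 0], "grip": 1},
])

```text
time: 9.17
tcp_pos: [0.6176, 0.2042, 0.0164]
tool_rot: [-89.7, 0.2, -89.5]
wrist_force: [0.3, 0.2, -1.1]
finger_gap: 0.025
```

```bash
python3 - <<'E'
from h import *
rows([0.616,0.2,0.01],-90)
E
```

```text
tcp [0.6176 0.2042 0.0164] rot [-89.74   0.21 -89.54] total offset units [ 0.106  0.161 -0.043] turn units [-0.009  0.015 -0.007]
```

apply_moves([
  {"offset": [0.05, 0.12, 0.05], "delta_rot": [0, 0, 0], "grip": 1},
  {"offset": [0, 0.05, 0], "delta_rot": [0, 0, 0], "grip": 1},
  {"offset": [0, 0, 0], "delta_rot": [0, 0, 0], "grip": 0.24},
  {"offset": [0, 0, 0], "delta_rot": [0, 0, 0], "grip": 0.24},
  {"offset": [0, -0.1, 0], "delta_rot": [0, 0, 0], "grip": 0.24},
])

```text
time: 9.58
tcp_pos: [0.6182, 0.1994, 0.0107]
tool_rot: [-90.0, 0.0, -89.6]
wrist_force: [-1.0, 0.4, -0.1]
finger_gap: 0.0323
```

apply_moves([
  {"offset": [0, -0.5, 0], "delta_rot": [0, 0, 0], "grip": 0.24},
  {"offset": [0, -0.7, 0], "delta_rot": [0, 0, 0], "grip": -0.3},
  {"offset": [0, -0.7, 0], "delta_rot": [0, 0, 0], "grip": -0.3},
  {"offset": [0, -0.7, 0], "delta_rot": [0, 0, 0], "grip": -0.3},
  {"offset": [0, -0.4, 0], "delta_rot": [0, 0, 0], "grip": -0.3},
])

```text
time: 10.0
tcp_pos: [0.619, 0.199, 0.1397]
tool_rot: [-89.8, 0.1, -89.7]
wrist_force: [-0.0, 1.0, 0.5]
finger_gap: 0.051
```

```bash
python3 - <<'E'
from h import *
rows([0.6,0.003,0.1],-89.5)
p,d,T=snap("w4")
E
```

```text
tcp [0.619  0.199  0.1397] rot [-89.84   0.1  -89.7 ] total offset units [ 4.898  0.982 -0.503] turn units [-0.005 -0.007 -0.003]
```

View pics/w4.png

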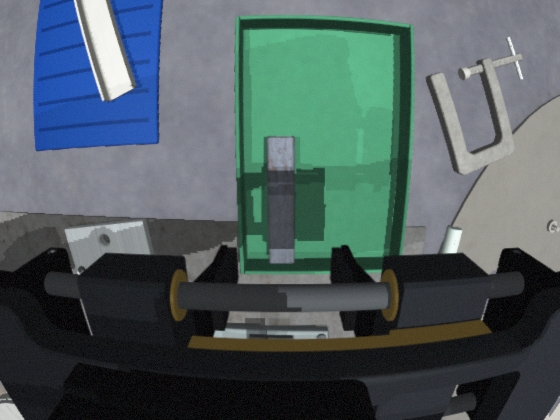

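apply_moves([
  {"offset": [1, 0, -0.1], "delta_rot": [0, -0.03, 0], "grip": -0.2},
  {"offset": [1, 0, -0.1], "delta_rot": [0, 0, 0], "grip": -0.2},
  {"offset": [1, 0, -0.1], "delta_rot": [0, 0, 0], "grip": -0.2},
  {"offset": [1, 0, -0.1], "delta_rot": [0, 0, 0], "grip": -0.2},
  {"offset": [0.8, 0.1, -0.1], "delta_rot": [0, 0, 0], "grip": -0.2},
])

```text
time: 10.47
tcp_pos: [0.6123, 0.0159, 0.1501]
tool_rot: [-88.2, 1.0, -87.5]
wrist_force: [0.1, -0.6, -0.3]
finger_gap: 0.0524
```

```bash
python3 - <<'E'
from h import *
p,d,T=snap("w5"); w=wrist_cloud(d,T)
for n in ["bright_tube","hex_bolt"]:
    for m in finder.masks_of(n,"wrist")[:1]:
        q=w[m["pixels"]]; q=q[~np.isnan(q[:,0])]
        print(n,round(m["p"],2),len(q),np.round(np.percentile(q[:,2],[5,50,95]),3),rect(q[q[:,2]>.056][:,:2]))
rows([0.6,0.005,0.048],-88.7)
E
```

```text
bright_tube 0.78 2829 [0.072 0.073 0.074] (array([599. ,   6.7]), array([ 20.1, 101.5]), 0.7)
hex_bolt 0.78 475 [0.059 0.064 0.071] (array([622.9, -62.2]), array([17.3, 66. ]), 1.9)
tcp [0.6116 0.0145 0.1492] rot [-88.33   0.94 -87.86] total offset units [ 0.267  2.515 -0.373] turn units [-0.056  0.028 -0.032]
```

View pics/w5.png

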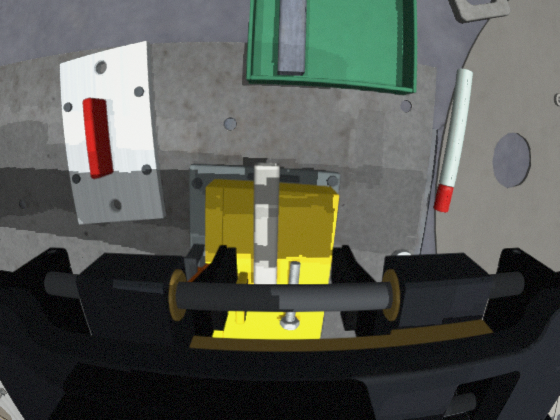

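apply_moves([
  {"offset": [0.25, 0.3, -0.3], "delta_rot": [-0.05, 0.04, -0.03], "grip": -0.2},
  {"offset": [0, 0.6, 0], "delta_rot": [0, 0, 0], "grip": -0.2},
  {"offset": [0, 0.6, 0], "delta_rot": [0, 0, 0], "grip": -0.2},
  {"offset": [0, 0.4, 0], "delta_rot": [0, 0, 0], "grip": -0.2},
])

```text
time: 10.95
tcp_pos: [0.604, 0.0074, 0.0763]
tool_rot: [-89.3, 0.2, -89.0]
wrist_force: [-0.5, -0.5, -0.3]
finger_gap: 0.0523
```

```bash
python3 - <<'E'
from h import *
rows([0.5995,0.005,0.048],-89.3)
E
```

```text
tcp [0.604  0.0074 0.0763] rot [-89.31   0.19 -89.03] total offset units [ 0.061  0.707 -0.122] turn units [-0.023  0.009 -0.006]
```

apply_moves([
  {"offset": [0.06, 0.1, -0.1], "delta_rot": [-0.02, 0.01, 0], "grip": -0.2},
  {"offset": [0, 0.3, 0], "delta_rot": [0, 0, 0], "grip": -0.2},
  {"offset": [0, 0.2, 0], "delta_rot": [0, 0, 0], "grip": -0.2},
  {"offset": [0, 0.1, 0], "delta_rot": [0, 0, 0], "grip": 1},
  {"offset": [0, 0, 0], "delta_rot": [0, 0, 0], "grip": 1},
])

```text
time: 11.37
tcp_pos: [0.5975, 0.0088, 0.0434]
tool_rot: [-90.3, 0.1, -89.1]
wrist_force: [-0.4, 0.0, -0.5]
finger_gap: 0.0456
```

apply_moves([
  {"offset": [0, 0, 0], "delta_rot": [0, 0, 0], "grip": 1},
  {"offset": [0, 0, 0], "delta_rot": [0, 0, 0], "grip": 1},
  {"offset": [0, 0, 0], "delta_rot": [0, 0, 0], "grip": 1},
  {"offset": [0, 0, 0], "delta_rot": [0, 0, 0], "grip": 1},
  {"offset": [0, 0, 0], "delta_rot": [0, 0, 0], "grip": 1},
])

```text
time: 11.78
tcp_pos: [0.5985, 0.0095, 0.0446]
tool_rot: [-90.2, 0.1, -89.0]
wrist_force: [0.1, -0.7, -0.1]
finger_gap: 0.0195
```

apply_moves([
  {"offset": [0, -0.2, 0], "delta_rot": [0, 0, 0], "grip": 1},
  {"offset": [0, -0.5, 0], "delta_rot": [0, 0, 0], "grip": 1},
  {"offset": [0, -0.8, 0], "delta_rot": [0, 0, 0], "grip": 1},
  {"offset": [0, -0.5, 0], "delta_rot": [0, 0, 0], "grip": 1},
  {"offset": [-0.5, 0, 0], "delta_rot": [0, 0, 0], "grip": 1},
])

```text
time: 12.2
tcp_pos: [0.5957, 0.0235, 0.1274]
tool_rot: [-90.6, -0.1, -89.5]
wrist_force: [0.8, -0.8, -0.1]
finger_gap: 0.0198
```

```bash
python3 - <<'E'
from h import *
rows([0.65,0.284,0.13],0)
print(robot.read_state()["q"])
E
```

```text
tcp [0.5957 0.0235 0.1274] rot [-90.56  -0.11 -89.46] total offset units [-6.499 -0.093  1.417] turn units [ 0.018 -2.982 -0.012]
[-32.1363657   16.9540341   32.53978137  97.75354729  -9.57217674
  68.67498708   3.40014351]
```

apply_moves([
  {"offset": [-0.5, 0, 0.11], "delta_rot": [0, -0.23, 0], "grip": 1},
  {"offset": [-0.48, 0, 0.17], "delta_rot": [0, -0.23, 0], "grip": 1},
  {"offset": [-0.46, 0, 0.22], "delta_rot": [0, -0.23, 0], "grip": 1},
  {"offset": [-0.43, 0, 0.28], "delta_rot": [0, -0.23, 0], "grip": 1},
  {"offset": [-0.39, 0, 0.33], "delta_rot": [0, -0.23, 0], "grip": 1},
])

```text
time: 12.62
tcp_pos: [0.6177, 0.1246, 0.1338]
tool_rot: [-90.2, 0.1, -54.0]
wrist_force: [0.5, -0.6, -1.1]
finger_gap: 0.0197
```

apply_moves([
  {"offset": [-0.35, 0, 0.37], "delta_rot": [0, -0.23, 0], "grip": 1},
  {"offset": [-0.3, 0, 0.41], "delta_rot": [0, -0.23, 0], "grip": 1},
  {"offset": [-0.25, 0, 0.44], "delta_rot": [0, -0.23, 0], "grip": 1},
  {"offset": [-0.2, 0, 0.47], "delta_rot": [0, -0.23, 0], "grip": 1},
  {"offset": [-0.14, 0, 0.49], "delta_rot": [0, -0.23, 0], "grip": 1},
])

```text
time: 13.03
tcp_pos: [0.6358, 0.2287, 0.1366]
tool_rot: [-90.1, 0.1, -18.2]
wrist_force: [-0.5, 0.3, -1.3]
finger_gap: 0.0196
```

```bash
python3 - <<'E'
from h import *
rows([0.65,0.284,0.13],0)
print(robot.read_state()["q"])
E
```

```text
tcp [0.6358 0.2287 0.1366] rot [-90.08   0.15 -18.19] total offset units [-0.093  0.164  1.424] turn units [ 0.002 -0.606 -0.005]
[-34.38540692  24.27507781  16.43948374  84.95930165  -7.05422231
  71.94579969  54.69281435]
```

apply_moves([
  {"offset": [-0.05, 0, 0.47], "delta_rot": [0, -0.23, 0], "grip": 1},
  {"offset": [0.05, 0, 0.47], "delta_rot": [0, -0.23, 0], "grip": 1},
  {"offset": [0.08, 0.2, 0.45], "delta_rot": [0, -0.15, 0], "grip": 1},
  {"offset": [0, 0.6, 0], "delta_rot": [0, 0, 0], "grip": 1},
  {"offset": [0, 0.6, 0], "delta_rot": [0, 0, 0], "grip": 1},
])

```text
time: 13.45
tcp_pos: [0.653, 0.2948, 0.0882]
tool_rot: [-89.5, -0.5, 1.6]
wrist_force: [-0.1, -0.9, -1.6]
finger_gap: 0.0199
```

```bash
python3 - <<'E'
from h import *
rows([0.65,0.284,0.0],0)
E
```

```text
tcp [0.653  0.2948 0.0882] rot [-89.54  -0.46   1.59] total offset units [-0.101  2.201 -0.285] turn units [-0.015  0.053  0.015]
```

apply_moves([
  {"offset": [-0.08, 0.1, -0.25], "delta_rot": [-0.01, 0.05, 0.01], "grip": 1},
  {"offset": [0, 0.7, 0], "delta_rot": [0, 0, 0], "grip": 1},
  {"offset": [0, 0.7, 0], "delta_rot": [0, 0, 0], "grip": 1},
  {"offset": [0, 0.4, 0], "delta_rot": [0, 0, 0], "grip": 1},
  {"offset": [0, 0.1, 0], "delta_rot": [0, 0, 0], "grip": 1},
])

```text
time: 13.87
tcp_pos: [0.6481, 0.2807, 0.0055]
tool_rot: [-90.1, 0.1, -0.3]
wrist_force: [-1.0, -0.2, -1.2]
finger_gap: 0.0201
```

```bash
python3 - <<'E'
from h import *
rows([0.65,0.284,0.0],0)
E
```

```text
tcp [0.6481 0.2807 0.0055] rot [-90.14   0.12  -0.33] total offset units [0.048 0.138 0.084] turn units [ 0.005 -0.011 -0.004]
```

apply_moves([
  {"offset": [0, 0.12, 0.08], "delta_rot": [0, 0, 0], "grip": 1},
  {"offset": [0, 0, 0], "delta_rot": [0, 0, 0], "grip": 0.2},
  {"offset": [0, 0, 0], "delta_rot": [0, 0, 0], "grip": 0.2},
  {"offset": [0, -0.1, 0], "delta_rot": [0, 0, 0], "grip": 0.2},
  {"offset": [0, -0.4, 0], "delta_rot": [0, 0, 0], "grip": 0.2},
])

```text
time: 14.28
tcp_pos: [0.6485, 0.2811, 0.0232]
tool_rot: [-90.3, 0.2, -0.6]
wrist_force: [-0.8, 0.4, 0.3]
finger_gap: 0.0331
```

```bash
python3 - <<'E'
from h import *
rows([0.626,-0.062,0.13],-90)
E
```

```text
tcp [0.6485 0.2811 0.0232] rot [-90.29   0.17  -0.61] total offset units [-0.479 -2.625 -8.596] turn units [0.012 2.98  0.003]
```

apply_moves([
  {"offset": [0, -0.8, 0], "delta_rot": [0, 0, 0], "grip": 0},
  {"offset": [0, -0.9, 0], "delta_rot": [0, 0.1, 0], "grip": 0},
  {"offset": [0, -0.7, -0.3], "delta_rot": [0, 0.23, 0], "grip": 0},
  {"offset": [0.1, 0, -0.69], "delta_rot": [0, 0.23, 0], "grip": 0},
  {"offset": [0.2, 0, -0.67], "delta_rot": [0, 0.23, 0], "grip": 0},
])

```text
time: 14.7
tcp_pos: [0.6493, 0.2239, 0.1366]
tool_rot: [-89.3, -0.4, -24.5]
wrist_force: [0.3, -0.9, -0.3]
finger_gap: 0.0433
```

apply_moves([
  {"offset": [0.28, 0, -0.64], "delta_rot": [0, 0.23, 0], "grip": 0},
  {"offset": [0.36, 0, -0.6], "delta_rot": [0, 0.23, 0], "grip": 0},
  {"offset": [0.43, 0, -0.55], "delta_rot": [0, 0.23, 0], "grip": 0},
  {"offset": [0.5, 0, -0.49], "delta_rot": [0, 0.23, 0], "grip": 0},
  {"offset": [0.55, 0, -0.43], "delta_rot": [0, 0.23, 0], "grip": 0},
])

```text
time: 15.12
tcp_pos: [0.6525, 0.082, 0.1509]
tool_rot: [-87.8, -0.0, -60.3]
wrist_force: [1.2, 0.3, -0.2]
finger_gap: 0.0436
```

```bash
python3 - <<'E'
from h import *
rows([0.626,-0.062,0.13],-90)
E
```

```text
tcp [0.6525 0.082  0.1509] rot [-8.785e+01 -1.000e-02 -6.035e+01] total offset units [ 2.8    0.435 -2.375] turn units [-0.07   0.988 -0.018]
```

apply_moves([
  {"offset": [0.56, 0.08, -0.47], "delta_rot": [-0.05, 0.21, 0], "grip": 0},
  {"offset": [0.61, 0.08, -0.4], "delta_rot": [-0.02, 0.21, 0], "grip": 0},
  {"offset": [0.65, 0.08, -0.32], "delta_rot": [0, 0.21, 0], "grip": 0},
  {"offset": [0.6, 0.08, -0.24], "delta_rot": [0, 0.21, 0], "grip": 0},
  {"offset": [0.4, 0.08, -0.1], "delta_rot": [0, 0.15, 0], "grip": 0},
])

```text
time: 15.53
tcp_pos: [0.6327, -0.0551, 0.1466]
tool_rot: [-89.0, 0.4, -91.9]
wrist_force: [0.1, -1.3, -0.1]
finger_gap: 0.0433
```

```bash
python3 - <<'E'
from h import *
p,d,T=snap("w6"); w=wrist_cloud(d,T)
for n in ["hex_bolt"]:
    for m in finder.masks_of(n,"wrist")[:1]:
        q=w[m["pixels"]]; q=q[~np.isnan(q[:,0])]
        print(n,round(m["p"],2),len(q),np.round(np.percentile(q[:,2],[5,50,95]),3),rect(q[q[:,2]>.058][:,:2]))
rows([0.625,-0.055,0.048],-90)
E
```

```text
hex_bolt 0.61 944 [0.06  0.064 0.07 ] (array([624.7, -62.1]), array([65.8, 18.1]), 87.7)
tcp [ 0.6324 -0.0569  0.1465] rot [-89.     0.31 -91.88] total offset units [-0.027  2.459 -0.229] turn units [-0.033 -0.063 -0.01 ]
```

View pics/w6.png

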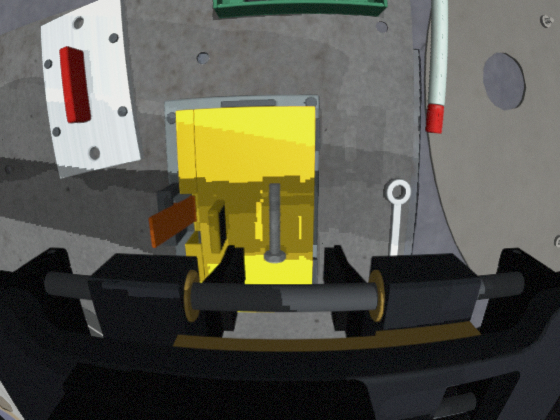

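apply_moves([
  {"offset": [0.1, 0.2, -0.19], "delta_rot": [-0.03, -0.03, -0.01], "grip": 0.15},
  {"offset": [0, 0.6, 0], "delta_rot": [0, 0, 0], "grip": 0.15},
  {"offset": [0, 0.6, 0], "delta_rot": [0, 0, 0], "grip": 0.15},
  {"offset": [0, 0.3, 0], "delta_rot": [0, 0, 0], "grip": 0.15},
])

```text
time: 15.97
tcp_pos: [0.6298, -0.057, 0.0843]
tool_rot: [-89.2, 0.2, -90.3]
wrist_force: [-0.5, -0.1, 0.4]
finger_gap: 0.0374
```

```bash
python3 - <<'E'
from h import *
rows([0.625,-0.062,0.047],-91)
E
```

```text
tcp [ 0.6298 -0.057   0.0843] rot [-89.19   0.23 -90.26] total offset units [ 0.128  0.93  -0.134] turn units [-0.027  0.025 -0.008]
```

apply_moves([
  {"offset": [0.12, 0.1, -0.12], "delta_rot": [-0.02, 0.02, -0.01], "grip": 0.15},
  {"offset": [0, 0.3, 0], "delta_rot": [0, 0, 0], "grip": 0.15},
  {"offset": [0, 0.3, 0], "delta_rot": [0, 0, 0], "grip": 0.15},
  {"offset": [0, 0.15, 0], "delta_rot": [0, 0, 0], "grip": 0.15},
])

```text
time: 16.3
tcp_pos: [0.6249, -0.0581, 0.0479]
tool_rot: [-89.9, 0.0, -90.4]
wrist_force: [0.5, 1.1, 0.4]
finger_gap: 0.037
```

```bash
python3 - <<'E'
from h import *
rows([0.625,-0.062,0.047],-91)
E
```

```text
tcp [ 0.6249 -0.0581  0.0479] rot [-89.9    0.   -90.42] total offset units [0.097 0.022 0.002] turn units [-0.003  0.019 -0.   ]
```

apply_moves([
  {"offset": [0.05, 0.03, 0], "delta_rot": [0, 0.02, 0], "grip": 1},
  {"offset": [0, 0, 0], "delta_rot": [0, 0, 0], "grip": 1},
  {"offset": [0, 0, 0], "delta_rot": [0, 0, 0], "grip": 1},
  {"offset": [0, 0, 0], "delta_rot": [0, 0, 0], "grip": 1},
  {"offset": [0, 0, 0], "delta_rot": [0, 0, 0], "grip": 1},
])

```text
time: 16.72
tcp_pos: [0.6252, -0.0599, 0.0461]
tool_rot: [-89.9, -0.0, -91.0]
wrist_force: [0.5, -0.2, -0.3]
finger_gap: 0.0129
```

apply_moves([
  {"offset": [0, 0, 0], "delta_rot": [0, 0, 0], "grip": 1},
  {"offset": [0, 0, 0], "delta_rot": [0, 0, 0], "grip": 1},
  {"offset": [0, -0.2, 0], "delta_rot": [0, 0, 0], "grip": 1},
  {"offset": [0, -0.5, 0], "delta_rot": [0, 0, 0], "grip": 1},
])

```text
time: 17.05
tcp_pos: [0.6227, -0.0597, 0.0723]
tool_rot: [-90.3, -0.0, -91.0]
wrist_force: [0.4, 0.4, -0.1]
finger_gap: 0.0134
```

apply_moves([
  {"offset": [0, -0.8, 0], "delta_rot": [0, 0, 0], "grip": 1},
  {"offset": [-0.5, -0.6, 0], "delta_rot": [0, 0, 0], "grip": 1},
  {"offset": [-1, -0.1, 0.1], "delta_rot": [0, 0, 0], "grip": 1},
  {"offset": [-1, 0, 0.1], "delta_rot": [0, 0, 0], "grip": 1},
  {"offset": [-1, 0, 0.1], "delta_rot": [0, 0, 0], "grip": 1},
])

```text
time: 17.47
tcp_pos: [0.6411, 0.0668, 0.1441]
tool_rot: [-89.7, -0.3, -92.4]
wrist_force: [1.5, -0.4, -1.3]
finger_gap: 0.0131
```

apply_moves([
  {"offset": [-1, 0, 0.1], "delta_rot": [0, 0, 0], "grip": 1},
  {"offset": [-1, 0, 0.1], "delta_rot": [0, 0, 0], "grip": 1},
  {"offset": [-1, 0, 0.1], "delta_rot": [0, 0, 0], "grip": 1},
  {"offset": [-1, 0, 0.1], "delta_rot": [0, 0, 0], "grip": 1},
  {"offset": [-1, 0, 0.1], "delta_rot": [0, 0, 0], "grip": 1},
])

```text
time: 17.88
tcp_pos: [0.6715, 0.2731, 0.1508]
tool_rot: [-89.2, -0.1, -92.6]
wrist_force: [1.7, -0.6, -0.3]
finger_gap: 0.0129
```

```bash
python3 - <<'E'
from h import *
rows([0.656,0.328,0.02],-90)
print(robot.read_state()["finger_gap"],robot.read_state()["q"])
E
```

```text
tcp [0.6715 0.2731 0.1508] rot [-89.23  -0.11 -92.65] total offset units [-1.359  3.26  -0.495] turn units [-0.026 -0.088  0.004]
0.012878362122215449 [-43.97442315  30.63934169  28.73481628  76.96119494 -14.27293059
  75.34197709 -17.85267123]
```

apply_moves([
  {"offset": [-0.7, 0.2, -0.25], "delta_rot": [-0.02, -0.09, 0], "grip": 1},
  {"offset": [-0.7, 0.5, -0.25], "delta_rot": [0, 0, 0], "grip": 1},
  {"offset": [0, 0.8, 0], "delta_rot": [0, 0, 0], "grip": 1},
  {"offset": [0, 0.8, 0], "delta_rot": [0, 0, 0], "grip": 1},
  {"offset": [0, 0, 0], "delta_rot": [0, 0, 0], "grip": 1},
])

```text
time: 18.3
tcp_pos: [0.6483, 0.3518, 0.0584]
tool_rot: [-89.7, 0.4, -88.3]
wrist_force: [-2.1, 0.3, -1.8]
finger_gap: 0.013
```

```bash
python3 - <<'E'
from h import *
rows([0.656,0.331,0.006],-90)
E
```

```text
tcp [0.6483 0.3518 0.0584] rot [-89.73   0.44 -88.3 ] total offset units [0.535 1.307 0.172] turn units [-0.009  0.056 -0.015]
```

apply_moves([
  {"offset": [0.45, 0, 0.17], "delta_rot": [-0.01, 0.05, -0.01], "grip": 1},
  {"offset": [0.1, 0, 0], "delta_rot": [0, 0, 0], "grip": 1},
  {"offset": [0, 0.5, 0], "delta_rot": [0, 0, 0], "grip": 1},
  {"offset": [0, 0.5, 0], "delta_rot": [0, 0, 0], "grip": 1},
  {"offset": [0, 0.2, 0], "delta_rot": [0, 0, 0], "grip": 1},
])

```text
time: 18.72
tcp_pos: [0.6605, 0.3253, 0.0188]
tool_rot: [-89.6, 0.2, -90.0]
wrist_force: [-1.1, -0.1, -0.6]
finger_gap: 0.0129
```

```bash
python3 - <<'E'
from h import *
rows([0.656,0.331,0.006],-90)
E
```

```text
tcp [0.6605 0.3253 0.0188] rot [-89.6    0.21 -89.95] total offset units [-0.142  0.32  -0.114] turn units [-0.013  0.002 -0.007]
```

apply_moves([
  {"offset": [-0.13, 0.2, -0.1], "delta_rot": [0, 0, 0], "grip": 1},
  {"offset": [0, 0.15, 0], "delta_rot": [0, 0, 0], "grip": 1},
  {"offset": [0, 0, 0], "delta_rot": [0, 0, 0], "grip": 0.3},
  {"offset": [0, 0, 0], "delta_rot": [0, 0, 0], "grip": 0.3},
  {"offset": [0, -0.1, 0], "delta_rot": [0, 0, 0], "grip": 0.3},
])

```text
time: 19.13
tcp_pos: [0.6589, 0.3284, 0.0126]
tool_rot: [-89.4, 0.3, -90.1]
wrist_force: [-0.7, -0.1, 0.4]
finger_gap: 0.0257
```

apply_moves([
  {"offset": [0, -0.4, 0], "delta_rot": [0, 0, 0], "grip": 0.3},
  {"offset": [0, -0.8, 0], "delta_rot": [0, 0, 0], "grip": -0.5},
  {"offset": [0, -0.8, 0], "delta_rot": [0, 0, 0], "grip": -0.5},
  {"offset": [0, -0.8, 0], "delta_rot": [0, 0, 0], "grip": -0.5},
  {"offset": [0, -0.4, 0], "delta_rot": [0, 0, 0], "grip": -0.5},
])

```text
time: 19.55
tcp_pos: [0.6558, 0.3272, 0.1456]
tool_rot: [-89.6, 0.1, -90.1]
wrist_force: [1.5, -0.2, 1.1]
finger_gap: 0.049
```

```bash
python3 - <<'E'
from h import *
p,d,T=snap("w7")
p,d=camera("top"); cv2.imwrite("pics/t7.png",cv2.resize(p[120:320,90:370],(784,560),interpolation=cv2.INTER_CUBIC)); w=cloud("top",d)
for n in ["channel","dark_tube","bright_tube","hex_bolt"]:
    for m in finder.masks_of(n,"top")[:1]:
        q=w[m["pixels"]]; q=q[~np.isnan(q[:,0])]
        print(n,round(m["p"],2),len(q),np.round(np.percentile(q[:,2],[5,50,95]),3),rect(q[:,:2]))
rows([0.435,0.372,0.15],-70)
E
```

```text
channel 0.83 468 [0.003 0.006 0.019] (array([429.1, 283.1]), array([212. ,  67.8]), 78.7)
dark_tube 0.69 505 [0.009 0.026 0.029] (array([616.2, 198.8]), array([ 25.9, 118.5]), 0.7)
bright_tube 0.85 375 [0.003 0.02  0.024] (array([659.2, 282.4]), array([ 25.7, 120.6]), 88.8)
hex_bolt 0.67 75 [0.007 0.011 0.019] (array([658.9, 325. ]), array([64. ,  9.5]), 87.2)
tcp [0.653  0.3263 0.1383] rot [-90.06  -0.13 -90.1 ] total offset units [-1.133 -0.289 -5.452] turn units [ 0.003 -0.67   0.004]
```

View pics/t7.png

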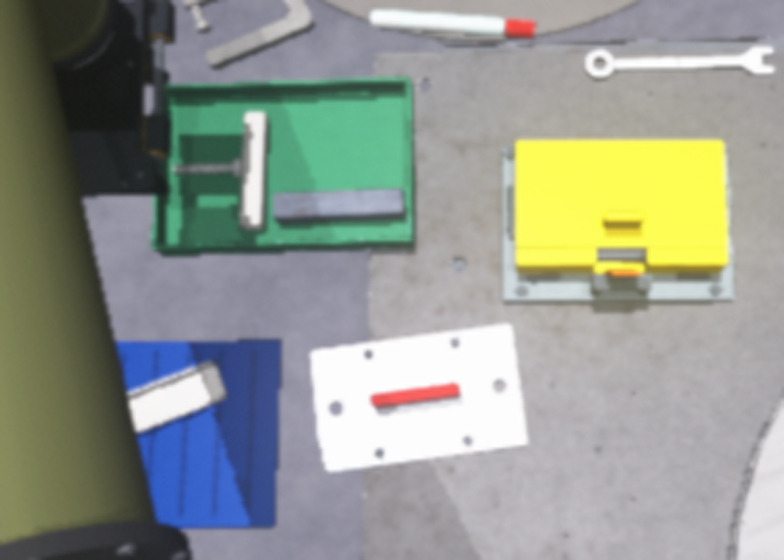

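View pics/w7.png

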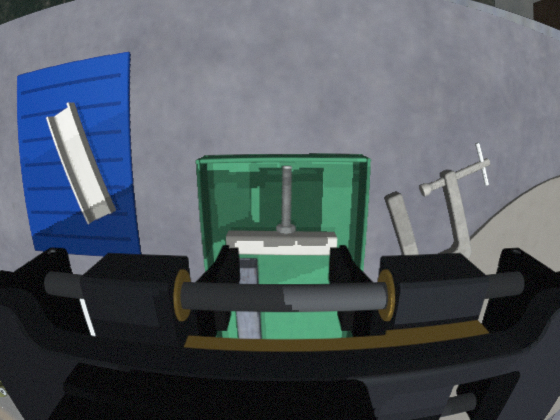

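apply_moves([
  {"offset": [-0.2, -0.1, -0.9], "delta_rot": [0, -0.23, 0], "grip": -0.5},
  {"offset": [-0.3, 0, -0.86], "delta_rot": [0, -0.23, 0], "grip": -0.5},
  {"offset": [-0.4, 0, -0.82], "delta_rot": [0, -0.21, 0], "grip": -0.5},
  {"offset": [-0.5, 0, -0.77], "delta_rot": [0, 0, 0], "grip": -0.5},
  {"offset": [-0.5, 0, -0.77], "delta_rot": [0, 0, 0], "grip": -0.5},
])

```text
time: 20.27
tcp_pos: [0.472, 0.3566, 0.1297]
tool_rot: [-90.8, -1.0, -69.7]
wrist_force: [0.7, 0.4, -0.2]
finger_gap: 0.0653
```

```bash
python3 - <<'E'
from h import *
p,d,T=snap("w8"); w=wrist_cloud(d,T)
for n in ["channel"]:
    for m in finder.masks_of(n,"wrist")[:2]:
        q=w[m["pixels"]]; q=q[~np.isnan(q[:,0])]
        print(n,round(m["p"],2),len(q),np.round(np.percentile(q[:,2],[5,50,95]),3),rect(q[:,:2]))
rows([0.436,0.372,0.0],-70)
E
```

```text
channel 0.9 5428 [0.004 0.005 0.019] (array([433.1, 370.7]), array([ 36.8, 129.3]), 19.4)
tcp [0.466  0.3602 0.1291] rot [-91.11  -0.77 -69.22] total offset units [-0.586  3.231 -0.534] turn units [0.037 0.026 0.026]
```

View pics/w8.png

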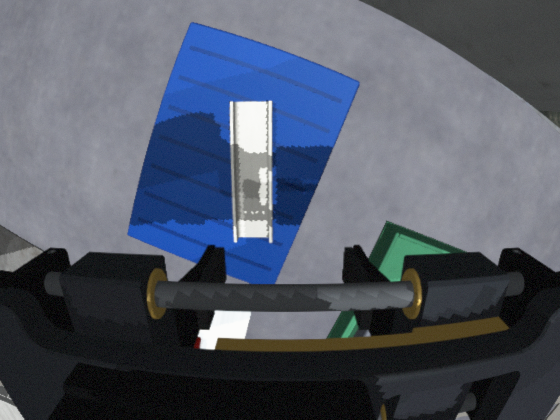

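apply_moves([
  {"offset": [-0.5, 0.2, -0.5], "delta_rot": [0.03, 0.03, 0.02], "grip": -0.5},
  {"offset": [0, 0.6, 0], "delta_rot": [0, 0, 0], "grip": -0.5},
  {"offset": [0, 0.7, 0], "delta_rot": [0, 0, 0], "grip": -0.5},
  {"offset": [0, 0.6, 0], "delta_rot": [0, 0, 0], "grip": -0.5},
  {"offset": [0, 0, 0], "delta_rot": [0, 0, 0], "grip": -0.5},
])

```text
time: 20.78
tcp_pos: [0.4351, 0.3721, 0.0396]
tool_rot: [-90.4, -0.2, -69.8]
wrist_force: [0.1, -0.3, -0.7]
finger_gap: 0.0651
```

```bash
python3 - <<'E'
from h import *
rows([0.434,0.371,0.0],-70.5)
E
```

```text
tcp [0.4351 0.3721 0.0396] rot [-90.36  -0.2  -69.84] total offset units [ 0.013  0.991 -0.028] turn units [0.012 0.022 0.007]
```

apply_moves([
  {"offset": [0, 0.3, -0.02], "delta_rot": [0.01, 0.02, 0], "grip": -0.5},
  {"offset": [0, 0.3, 0], "delta_rot": [0, 0, 0], "grip": -0.5},
  {"offset": [0, 0.25, 0], "delta_rot": [0, 0, 0], "grip": -0.4},
  {"offset": [0, 0.1, 0], "delta_rot": [0, 0, 0], "grip": 0},
])

```text
time: 21.12
tcp_pos: [0.4348, 0.3704, -0.0007]
tool_rot: [-90.2, -0.3, -70.5]
wrist_force: [0.3, -0.5, -0.4]
finger_gap: 0.0597
```

```bash
python3 - <<'E'
from h import *
rows([0.434,0.371,0.0],-70.5)
print(robot.read_state()["finger_gap"])
E
```

```text
tcp [ 0.4348  0.3704 -0.0007] rot [-90.2   -0.34 -70.49] total offset units [-0.021 -0.017 -0.015] turn units [0.007 0.    0.011]
0.05972044063751474
```

apply_moves([
  {"offset": [0, 0, 0], "delta_rot": [0, 0, 0], "grip": 1},
  {"offset": [0, -0.02, 0], "delta_rot": [0, 0, 0], "grip": 1},
  {"offset": [0, 0, 0], "delta_rot": [0, 0, 0], "grip": 1},
  {"offset": [0, 0, 0], "delta_rot": [0, 0, 0], "grip": 1},
  {"offset": [0, 0, 0], "delta_rot": [0, 0, 0], "grip": 1},
])

```text
time: 21.53
tcp_pos: [0.4363, 0.3705, 0.0011]
tool_rot: [-90.2, -0.3, -70.5]
wrist_force: [-0.4, -0.5, -1.1]
finger_gap: 0.0355
```

apply_moves([
  {"offset": [0, 0, 0], "delta_rot": [0, 0, 0], "grip": 1},
  {"offset": [0, -0.2, 0], "delta_rot": [0, 0, 0], "grip": 1},
  {"offset": [0, -0.5, 0], "delta_rot": [0, 0, 0], "grip": 1},
  {"offset": [0, -0.8, 0], "delta_rot": [0, 0, 0], "grip": 1},
  {"offset": [0, -0.8, 0], "delta_rot": [0, 0, 0], "grip": 1},
])

```text
time: 21.95
tcp_pos: [0.4315, 0.3665, 0.0899]
tool_rot: [-90.9, -0.8, -70.5]
wrist_force: [1.7, 0.7, -2.0]
finger_gap: 0.0356
```

```bash
python3 - <<'E'
from h import *
rows([0.688,0.205,0.12],-90)
print(robot.read_state()["finger_gap"])
E
```

```text
tcp [0.4315 0.3665 0.0899] rot [-90.95  -0.79 -70.54] total offset units [ 5.954 -0.749  4.688] turn units [0.027 0.648 0.031]
0.03559099591792515
```

apply_moves([
  {"offset": [0.4, -0.5, 0.3], "delta_rot": [0.02, 0, 0.02], "grip": 1},
  {"offset": [0.7, -0.2, 0.56], "delta_rot": [0, 0.22, 0], "grip": 1},
  {"offset": [0.65, 0, 0.65], "delta_rot": [0, 0.22, 0], "grip": 1},
  {"offset": [0.57, 0, 0.74], "delta_rot": [0, 0.21, 0], "grip": 1},
  {"offset": [0.5, 0, 0.8], "delta_rot": [0, 0, 0], "grip": 1},
])

```text
time: 22.37
tcp_pos: [0.5732, 0.2904, 0.1322]
tool_rot: [-89.9, 0.9, -89.7]
wrist_force: [1.6, 0.3, -3.0]
finger_gap: 0.0356
```

```bash
python3 - <<'E'
from h import *
rows([0.688,0.205,0.12],-90)
print(robot.read_state()["finger_gap"])
E
```

```text
tcp [0.5732 0.2904 0.1322] rot [-89.88   0.86 -89.73] total offset units [2.152 0.28  2.858] turn units [-0.004  0.009 -0.029]
0.035612826127284405
```

apply_moves([
  {"offset": [0.55, 0.1, 0.73], "delta_rot": [0, 0, -0.03], "grip": 1},
  {"offset": [0.55, 0.1, 0.73], "delta_rot": [0, 0, 0], "grip": 1},
  {"offset": [0.5, 0.1, 0.7], "delta_rot": [0, 0, 0], "grip": 1},
  {"offset": [0.3, 0.1, 0.4], "delta_rot": [0, 0, 0], "grip": 1},
  {"offset": [0, 0.2, 0], "delta_rot": [0, 0, 0], "grip": 1},
])

```text
time: 22.78
tcp_pos: [0.6887, 0.2029, 0.114]
tool_rot: [-89.2, -0.2, -90.2]
wrist_force: [0.3, -0.8, -1.7]
finger_gap: 0.0355
```

```bash
python3 - <<'E'
from h import *
rows([0.688,0.205,0.005],-90)
print(robot.read_state()["finger_gap"])
E
```

```text
tcp [0.6887 0.2029 0.114 ] rot [-89.2   -0.23 -90.2 ] total offset units [-0.064  2.723 -0.056] turn units [-0.027 -0.007  0.008]
0.035520309577071876
```

apply_moves([
  {"offset": [0, 0.5, 0], "delta_rot": [-0.02, 0, 0], "grip": 1},
  {"offset": [0, 0.7, 0], "delta_rot": [0, 0, 0], "grip": 1},
  {"offset": [0, 0.7, 0], "delta_rot": [0, 0, 0], "grip": 1},
  {"offset": [0, 0.4, 0], "delta_rot": [0, 0, 0], "grip": 1},
  {"offset": [0, 0.1, 0], "delta_rot": [0, 0, 0], "grip": 1},
])

```text
time: 23.2
tcp_pos: [0.6903, 0.2015, 0.0167]
tool_rot: [-89.7, -0.1, -90.4]
wrist_force: [-0.2, 0.2, -1.5]
finger_gap: 0.0354
```

```bash
python3 - <<'E'
from h import *
rows([0.688,0.205,0.005],-90)
E
```

```text
tcp [0.6903 0.2015 0.0167] rot [-89.71  -0.15 -90.41] total offset units [-0.088  0.291 -0.059] turn units [-0.01  -0.014  0.005]
```

apply_moves([
  {"offset": [-0.08, 0.15, -0.08], "delta_rot": [0, 0, 0], "grip": 1},
  {"offset": [0, 0.12, 0], "delta_rot": [0, 0, 0], "grip": 1},
  {"offset": [0, 0, 0], "delta_rot": [0, 0, 0], "grip": 0},
  {"offset": [0, 0, 0], "delta_rot": [0, 0, 0], "grip": 0},
  {"offset": [0, -0.1, 0], "delta_rot": [0, 0, 0], "grip": 0},
])

```text
time: 23.62
tcp_pos: [0.6858, 0.2082, 0.0114]
tool_rot: [-89.7, -0.0, -90.2]
wrist_force: [0.3, -0.3, -0.2]
finger_gap: 0.0422
```

apply_moves([
  {"offset": [0, -0.4, 0], "delta_rot": [0, 0, 0], "grip": 0},
  {"offset": [0, -0.8, 0], "delta_rot": [0, 0, 0], "grip": -0.8},
  {"offset": [0, -0.8, 0], "delta_rot": [0, 0, 0], "grip": -0.8},
  {"offset": [0, -0.8, 0], "delta_rot": [0, 0, 0], "grip": -0.8},
  {"offset": [0.5, -0.4, 0], "delta_rot": [0, 0, 0], "grip": -0.8},
])

```text
time: 24.03
tcp_pos: [0.6846, 0.195, 0.1479]
tool_rot: [-89.6, 0.2, -89.8]
wrist_force: [0.6, 1.8, -0.1]
finger_gap: 0.0626
```

```bash
python3 - <<'E'
from h import *
rows([0.562,-0.061,0.16],-91.8)
p,d,T=snap("w9")
E
```

```text
tcp [0.6846 0.195  0.1479] rot [-89.6    0.24 -89.81] total offset units [ 6.388 -0.35  -3.084] turn units [-0.013  0.066 -0.008]
```

View pics/w9.png

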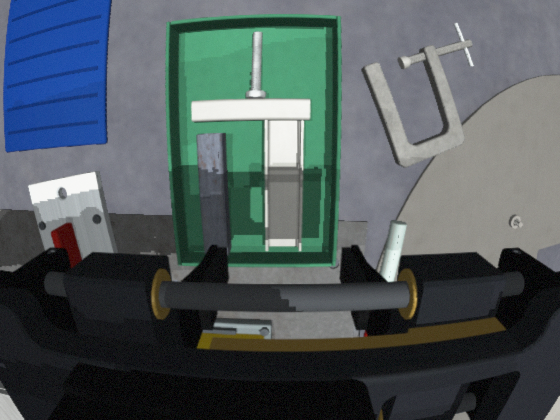

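```bash
python3 - <<'E'
from h import *
def ana(p,w,tag):
    y=colormask(p,(20,100,60),(35,255,255)); q=w[y]; q=q[~np.isnan(q[:,0])]
    q=q[(abs(q[:,0]-.6)<.12)&(abs(q[:,1]+.06)<.15)]
    t=q[abs(q[:,2]-.053)<.004]; print(tag,"top",rect(t[:,:2]),np.percentile(t[:,0],[.5,99.5]).round(4),np.percentile(t[:,1],[.5,99.5]).round(4))
    l=q[q[:,2]>.083]; 
    if len(l)>5: print(" lug top",len(l),rect(l[:,:2]),l[:,2].max().round(3), l.mean(0).round(4), np.percentile(l[:,0],[2,98]).round(4),np.percentile(l[:,1],[2,98]).round(4))
    o=colormask(p,(5,150,60),(16,255,255)); q=w[o]; q=q[~np.isnan(q[:,0])&(abs(q[:,0]-.54)<.06)&(abs(q[:,1]+.06)<.05)]
    o=q[q[:,2]>.085]
    if len(o)>3: print(" tab top",len(o),rect(o[:,:2]),q[:,2].max().round(3),o.mean(0).round(4))
for t in ["w1","w2","w3","w6"]:
    f=np.load(f"pics/{t}.npz"); ana(cv2.imread(f"pics/{t}.png"),wrist_cloud(f["d"],f["T"]),t)
p,d=camera("top"); ana(p,cloud("top",d),"top")
p,d=camera("side"); ana(p,cloud("side",d),"side")
E
```

```text
w1 top (array([602.1, -60.5]), array([190. , 116.4]), 88.7) [0.5441 0.6602] [-0.1541  0.0332]
 lug top 3374 (array([ 613.6, -101.9]), array([ 70.8, 121.5]), 59.1) 0.317 [ 0.6226 -0.1048  0.2869] [0.555 0.671] [-0.1131 -0.0494]
 tab top 158 (array([529.7, -58.6]), array([24.8,  5.1]), 87.6) 0.091 [ 0.53   -0.0587  0.0886]
w2 top (array([602. , -60.6]), array([190.2, 116.4]), 88.4) [0.5441 0.6603] [-0.154   0.0333]
 lug top 4339 (array([588.3, -73. ]), array([60.3, 82.4]), 87.0) 0.293 [ 0.5911 -0.0968  0.267 ] [0.5493 0.6259] [-0.1039 -0.0491]
 tab top 185 (array([529.9, -58.9]), array([24.5,  4.8]), 88.2) 0.091 [ 0.53   -0.0588  0.0886]
w3 top (array([602.3, -60.8]), array([170.3, 116.4]), 88.7) [0.5452 0.66  ] [-0.1429  0.021 ]
 lug top 5615 (array([604.1, -95.5]), array([ 62.8, 105.5]), 54.6) 0.168 [ 0.6045 -0.09    0.1421] [0.5579 0.6557] [-0.1044 -0.0449]
 tab top 631 (array([529.8, -58.7]), array([25.4,  5.7]), 87.5) 0.091 [ 0.5302 -0.0586  0.0884]
w6 top (array([601.3, -60.3]), array([189.7, 116.6]), 88.4) [0.5458 0.66  ] [-0.123  0.034]
 lug top 4748 (array([622.2, -34.7]), array([117.8,  47.4]), 21.8) 0.26 [ 0.6354 -0.0338  0.2363] [0.5776 0.6824] [-0.0688 -0.02  ]
 tab top 200 (array([529. , -57.9]), array([25.7,  4.8]), 88.7) 0.091 [ 0.5294 -0.0575  0.0885]
top top (array([599.9, -62.4]), array([187.4, 121.8]), 88.4) [0.5417 0.6614] [-0.1544  0.0313]
 lug top 59 (array([557.3, -59.9]), array([34.2, 55.9]), 87.1) 0.092 [ 0.5782 -0.0613  0.0883] [0.5365 0.5852] [-0.078 -0.044]
 tab top 6 (array([527.6, -56. ]), array([19.5,  2. ]), 81.1) 0.086 [ 0.5279 -0.055   0.0858]
side top (array([602.5, -63.4]), array([195.7, 121. ]), 87.9) [0.5424 0.6619] [-0.1601  0.0315]
 lug top 44 (array([556.1, -59.6]), array([40.4, 60.5]), 83.6) 0.097 [ 0.5624 -0.0634  0.0894] [0.5279 0.5855] [-0.0797 -0.044 ]
```

apply_moves([
  {"offset": [0.95, 0, -0.45], "delta_rot": [0, 0.06, 0], "grip": -1},
  {"offset": [0.95, 0, -0.45], "delta_rot": [0, 0, 0], "grip": -1},
  {"offset": [0.95, 0, -0.45], "delta_rot": [0, 0, 0], "grip": -1},
  {"offset": [0.95, 0, -0.45], "delta_rot": [0, 0, 0], "grip": -1},
  {"offset": [0.95, 0, -0.45], "delta_rot": [0, 0, 0], "grip": -1},
])

```text
time: 24.6
tcp_pos: [0.5891, 0.0131, 0.14]
tool_rot: [-89.7, 0.4, -91.0]
wrist_force: [0.5, -0.5, 0.4]
finger_gap: 0.0866
```

```bash
python3 - <<'E'
from h import *
rows([0.5635,-0.0595,0.12],-91.5)
E
```

```text
tcp [0.5891 0.0131 0.14  ] rot [-89.73   0.36 -90.99] total offset units [ 1.83   0.485 -0.61 ] turn units [-0.009  0.017 -0.012]
```

apply_moves([
  {"offset": [0.7, 0, -0.25], "delta_rot": [-0.01, 0.02, -0.01], "grip": -1},
  {"offset": [0.7, 0, -0.25], "delta_rot": [0, 0, 0], "grip": -1},
  {"offset": [0.4, 0.1, -0.1], "delta_rot": [0, 0, 0], "grip": -1},
  {"offset": [0, 0.1, 0], "delta_rot": [0, 0, 0], "grip": -1},
  {"offset": [0, 0.1, 0], "delta_rot": [0, 0, 0], "grip": -1},
])

```text
time: 25.02
tcp_pos: [0.5554, -0.0686, 0.1259]
tool_rot: [-90.2, 0.2, -92.3]
wrist_force: [-0.1, 0.7, -0.0]
finger_gap: 0.0867
```

```bash
python3 - <<'E'
from h import *
rows([0.5635,-0.0595,0.047],-91.5)
E
```

```text
tcp [ 0.5554 -0.0686  0.1259] rot [-90.24   0.16 -92.34] total offset units [-0.231  1.973  0.201] turn units [ 0.008 -0.028 -0.005]
```

apply_moves([
  {"offset": [-0.2, 0, 0.18], "delta_rot": [0.01, -0.03, 0], "grip": -1},
  {"offset": [0, 0.4, 0], "delta_rot": [0, 0, 0], "grip": -1},
  {"offset": [0, 0.5, 0], "delta_rot": [0, 0, 0], "grip": -1},
  {"offset": [0, 0.3, 0], "delta_rot": [0, 0, 0], "grip": -1},
])

```text
time: 25.35
tcp_pos: [0.5688, -0.0507, 0.0772]
tool_rot: [-89.6, 0.4, -90.8]
wrist_force: [-0.7, 0.4, 0.4]
finger_gap: 0.0873
```

```bash
python3 - <<'E'
from h import *
rows([0.5635,-0.0595,0.047],-91.5)
p,d,T=snap("w10")
E
```

```text
tcp [ 0.5688 -0.0507  0.0772] rot [-89.6    0.39 -90.77] total offset units [ 0.226  0.752 -0.134] turn units [-0.013  0.024 -0.013]
```

View pics/w10.png

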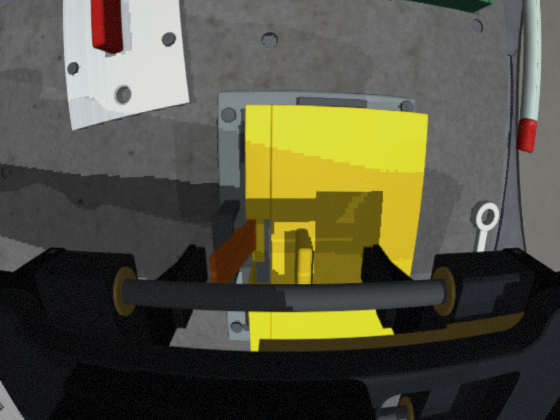

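apply_moves([
  {"offset": [0.15, 0, -0.09], "delta_rot": [-0.01, 0.02, -0.01], "grip": -1},
  {"offset": [0.02, 0, 0], "delta_rot": [0, 0, 0], "grip": -1},
  {"offset": [0, 0.1, 0], "delta_rot": [0, 0, 0], "grip": -1},
  {"offset": [0, 0.1, 0], "delta_rot": [0, 0, 0], "grip": -1},
])

```text
time: 25.73
tcp_pos: [0.5652, -0.0534, 0.0669]
tool_rot: [-90.1, 0.0, -91.0]
wrist_force: [-0.3, -0.6, -0.4]
finger_gap: 0.0869
```

```bash
python3 - <<'E'
from h import *
rows([0.5635,-0.0595,0.047],-91.5)
E
```

```text
tcp [ 0.5652 -0.0534  0.0669] rot [-9.014e+01  3.000e-02 -9.101e+01] total offset units [ 0.153  0.497 -0.037] turn units [ 0.005  0.016 -0.001]
```

apply_moves([
  {"offset": [0.15, 0, -0.03], "delta_rot": [0, 0.02, 0], "grip": -1},
  {"offset": [0, 0.1, 0], "delta_rot": [0, 0, 0], "grip": -1},
  {"offset": [0, 0.2, 0], "delta_rot": [0, 0, 0], "grip": -1},
  {"offset": [0, 0.15, 0], "delta_rot": [0, 0, 0], "grip": -1},
])

```text
time: 26.07
tcp_pos: [0.5656, -0.0604, 0.0497]
tool_rot: [-89.9, 0.1, -91.7]
wrist_force: [-0.9, -0.3, -1.1]
finger_gap: 0.087
```

```bash
python3 - <<'E'
from h import *
rows([0.5635,-0.0595,0.047],-91.5)
E
```

```text
tcp [ 0.5656 -0.0604  0.0497] rot [-8.987e+01  7.000e-02 -9.172e+01] total offset units [-0.022  0.068 -0.054] turn units [-0.004 -0.007 -0.002]
```

Now pinch with 40 N.

apply_moves([
  {"offset": [-0.02, 0.03, -0.05], "delta_rot": [0, 0, 0], "grip": 1},
  {"offset": [0, 0, 0], "delta_rot": [0, 0, 0], "grip": 1},
  {"offset": [0, 0, 0], "delta_rot": [0, 0, 0], "grip": 1},
  {"offset": [0, 0, 0], "delta_rot": [0, 0, 0], "grip": 1},
  {"offset": [0, 0, 0], "delta_rot": [0, 0, 0], "grip": 1},
], grip_force=40)

```text
time: 26.48
tcp_pos: [0.5614, -0.0597, 0.0463]
tool_rot: [-90.1, 0.1, -91.8]
wrist_force: [-2.3, -0.2, 2.5]
finger_gap: 0.0618
```

apply_moves([
  {"offset": [0, 0, 0], "delta_rot": [0, 0, 0], "grip": 1},
  {"offset": [0, 0, 0], "delta_rot": [0, 0, 0], "grip": 1},
  {"offset": [0, 0, 0], "delta_rot": [0, 0, 0], "grip": 1},
  {"offset": [0, 0, 0], "delta_rot": [0, 0, 0], "grip": 1},
])

```text
time: 26.82
tcp_pos: [0.5632, -0.0596, 0.0474]
tool_rot: [-89.9, 0.1, -91.7]
wrist_force: [1.7, 0.0, -4.5]
finger_gap: 0.0382
```

apply_moves([
  {"offset": [0, 0, 0], "delta_rot": [0, 0, 0], "grip": 1},
  {"offset": [0, 0, 0], "delta_rot": [0, 0, 0], "grip": 1},
  {"offset": [0, -0.1, 0], "delta_rot": [0, 0, 0], "grip": 1},
  {"offset": [0, -0.2, 0], "delta_rot": [0, 0, 0], "grip": 1},
  {"offset": [0, -0.2, 0], "delta_rot": [0, 0, 0], "grip": 1},
])

```text
time: 27.23
tcp_pos: [0.5611, -0.0593, 0.0654]
tool_rot: [-90.2, -0.0, -91.7]
wrist_force: [0.2, 0.1, -3.6]
finger_gap: 0.038
```

```bash
python3 - <<'E'
from h import *
s=robot.read_state();print(s["finger_gap"],s["wrist_force"],s["torque"],s["tcp_pos"])
p,d,T=snap("w11");w=wrist_cloud(d,T)
y=colormask(p,(20,100,60),(35,255,255))&(np.arange(420)[:,None]<240); q=w[y]; q=q[~np.isnan(q[:,0])&(abs(q[:,0]-.6)<.12)&(abs(q[:,1]+.06)<.15)]
print(np.percentile(q[:,2],[5,25,50,75,95]).round(4))
E
```

```text
0.03804645049529983 [ 0.23994198  0.09543184 -3.56062159] [-0.13801037  0.20907605  0.00757197] [ 0.56109532 -0.05925795  0.06542754]
[0.0708 0.0716 0.0721 0.0726 0.0733]
```

View pics/w11.png

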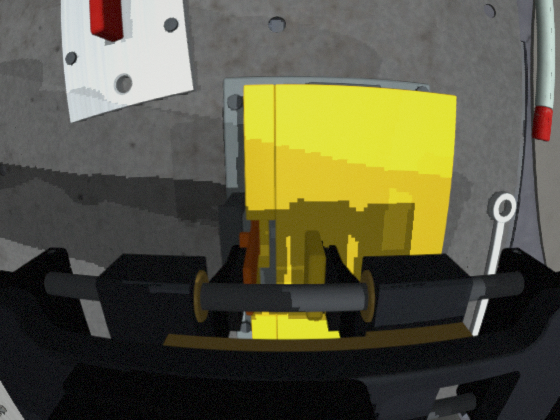

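apply_moves([
  {"offset": [0, -0.3, 0], "delta_rot": [0, 0, 0], "grip": 1},
  {"offset": [0, -0.4, 0], "delta_rot": [0, 0, 0], "grip": 1},
  {"offset": [0, -0.4, 0], "delta_rot": [0, 0, 0], "grip": 1},
  {"offset": [0, -0.3, 0], "delta_rot": [0, 0, 0], "grip": 1},
  {"offset": [0, -0.1, 0], "delta_rot": [0, 0, 0], "grip": 1},
])

```text
time: 27.7
tcp_pos: [0.5574, -0.0594, 0.1289]
tool_rot: [-90.6, 0.1, -91.8]
wrist_force: [1.2, -0.5, -4.2]
finger_gap: 0.0382
```

```bash
python3 - <<'E'
from h import *
rows([0.373,0.373,0.13],-91.7)
s=robot.read_state();print(s["finger_gap"],s["wrist_force"],s["torque"],s["q"])
E
```

```text
tcp [ 0.5574 -0.0594  0.1289] rot [-9.060e+01  6.000e-02 -9.179e+01] total offset units [-10.661   0.035  -4.944] turn units [ 0.02  -0.003 -0.002]
0.038219356347082 [ 1.17499932 -0.52264404 -4.15985536] [-0.06499201  0.10419399 -0.0527273 ] [-29.68526512  12.76181584  37.66951056 102.78064096  -8.37749255
  67.88082872   8.76071909]
```

apply_moves([
  {"offset": [-0.25, 0, -0.12], "delta_rot": [0, 0, 0], "grip": 1},
  {"offset": [-0.45, 0, -0.21], "delta_rot": [0, 0, 0], "grip": 1},
  {"offset": [-0.6, 0, -0.28], "delta_rot": [0, 0, 0], "grip": 1},
  {"offset": [-0.65, 0, -0.3], "delta_rot": [0, 0, 0], "grip": 1},
  {"offset": [-0.65, 0, -0.3], "delta_rot": [0, 0, 0], "grip": 1},
])

```text
time: 28.12
tcp_pos: [0.5115, 0.0391, 0.1306]
tool_rot: [-90.5, -0.2, -92.8]
wrist_force: [0.3, 0.0, -4.5]
finger_gap: 0.0382
```

apply_moves([
  {"offset": [-0.65, 0, -0.3], "delta_rot": [0, 0, 0], "grip": 1},
  {"offset": [-0.65, 0, -0.3], "delta_rot": [0, 0, 0], "grip": 1},
  {"offset": [-0.65, 0, -0.3], "delta_rot": [0, 0, 0], "grip": 1},
  {"offset": [-0.65, 0, -0.3], "delta_rot": [0, 0, 0], "grip": 1},
  {"offset": [-0.65, 0, -0.3], "delta_rot": [0, 0, 0], "grip": 1},
])

```text
time: 28.53
tcp_pos: [0.4511, 0.1755, 0.1291]
tool_rot: [-90.8, -0.3, -93.0]
wrist_force: [1.0, -0.1, -4.0]
finger_gap: 0.038
```

```bash
python3 - <<'E'
from h import *
rows([0.373,0.373,0.13],-91.7)
s=robot.read_state();print(s["finger_gap"],s["wrist_force"],s["torque"],s["q"])
E
```

```text
tcp [0.4511 0.1755 0.1291] rot [-90.85  -0.28 -93.01] total offset units [-4.827 -0.013 -2.211] turn units [ 0.028 -0.044  0.009]
0.038024969684821795 [ 1.03863355 -0.10449353 -3.96231276] [-0.01313819  0.11530486 -0.02724921] [-49.34647557   1.86660878  25.67299072 112.23796432  -1.02025485
  66.9675801  -26.28786232]
```

apply_moves([
  {"offset": [-0.65, 0, -0.3], "delta_rot": [0.02, -0.04, 0], "grip": 1},
  {"offset": [-0.65, 0, -0.3], "delta_rot": [0, 0, 0], "grip": 1},
  {"offset": [-0.65, 0, -0.3], "delta_rot": [0, 0, 0], "grip": 1},
  {"offset": [-0.65, 0, -0.3], "delta_rot": [0, 0, 0], "grip": 1},
  {"offset": [-0.6, 0, -0.28], "delta_rot": [0, 0, 0], "grip": 1},
])

```text
time: 28.95
tcp_pos: [0.3898, 0.3095, 0.1274]
tool_rot: [-90.5, -0.4, -91.9]
wrist_force: [-0.0, 0.6, -4.3]
finger_gap: 0.0383
```

apply_moves([
  {"offset": [-0.5, 0, -0.22], "delta_rot": [0, 0, 0], "grip": 1},
  {"offset": [-0.4, 0, -0.18], "delta_rot": [0, 0, 0], "grip": 1},
  {"offset": [-0.25, 0, -0.1], "delta_rot": [0, 0, 0], "grip": 1},
  {"offset": [-0.1, 0, -0.04], "delta_rot": [0, 0, 0], "grip": 1},
])

```text
time: 29.28
tcp_pos: [0.3627, 0.3664, 0.1255]
tool_rot: [-90.9, -0.4, -91.4]
wrist_force: [0.2, 0.5, -4.4]
finger_gap: 0.0382
```

```bash
python3 - <<'E'
from h import *
rows([0.373,0.373,0.06],-91.7)
s=robot.read_state();print(s["finger_gap"],s["wrist_force"],s["torque"],s["q"])
p,d=camera("side");cv2.imwrite("pics/s12.png",cv2.resize(p[90:240,130:330],(800,600),interpolation=cv2.INTER_CUBIC))
snap("w12")
E
```

```text
tcp [0.3627 0.3664 0.1255] rot [-90.85  -0.42 -91.44] total offset units [-0.184  1.633  0.277] turn units [0.028 0.009 0.014]
0.038204827513677125 [ 0.24888932  0.47019635 -4.38572863] [-0.05457323  0.16349854 -0.0385164 ] [-61.77856921   6.18299372  14.72308925 108.09952401  -2.09845512
  66.81289348 -47.72586105]
```

View pics/s12.png

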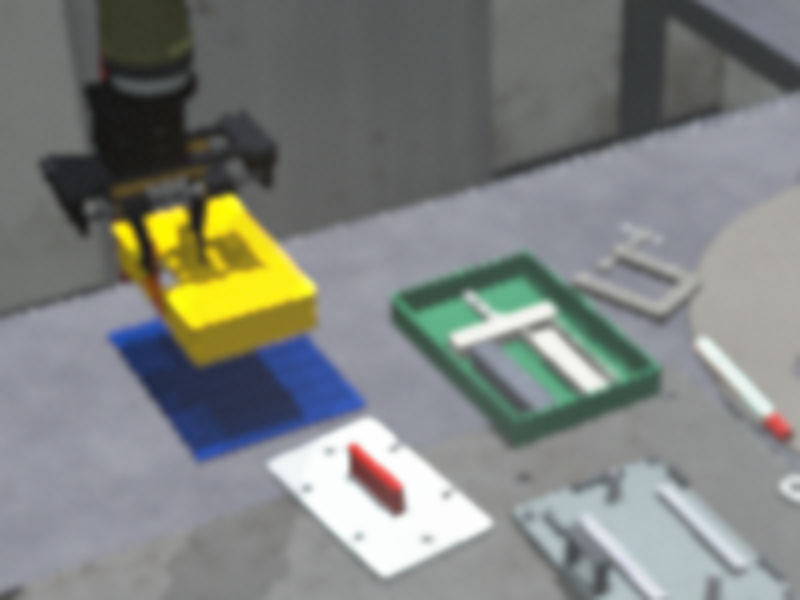

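View pics/w12.png

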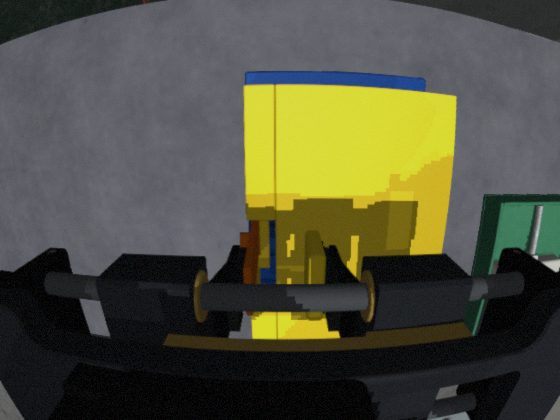

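apply_moves([
  {"offset": [-0.12, 0, 0.2], "delta_rot": [0.02, 0, 0.01], "grip": 1},
  {"offset": [0, 0.2, 0], "delta_rot": [0, 0, 0], "grip": 1},
  {"offset": [0, 0.4, 0], "delta_rot": [0, 0, 0], "grip": 1},
  {"offset": [0, 0.4, 0], "delta_rot": [0, 0, 0], "grip": 1},
  {"offset": [0, 0.2, 0], "delta_rot": [0, 0, 0], "grip": 1},
])

```text
time: 29.8
tcp_pos: [0.3789, 0.3649, 0.0771]
tool_rot: [-89.9, -0.0, -92.1]
wrist_force: [-0.1, -0.7, -3.5]
finger_gap: 0.038
```

```bash
python3 - <<'E'
from h import *
rows([0.373,0.373,0.042],-91.7)
s=robot.read_state();print(s["finger_gap"],s["wrist_force"],s["torque"])
E
```

```text
tcp [0.3789 0.3649 0.0771] rot [-8.986e+01 -2.000e-02 -9.210e+01] total offset units [-0.196  0.877 -0.158] turn units [-0.005 -0.013  0.001]
0.03803323587319804 [-0.1063137  -0.74529997 -3.54706124] [-0.10712852  0.2613702  -0.0021278 ]
```

apply_moves([
  {"offset": [-0.15, 0.1, -0.1], "delta_rot": [0, 0, 0], "grip": 1},
  {"offset": [0, 0.2, 0], "delta_rot": [0, 0, 0], "grip": 1},
  {"offset": [0, 0.2, 0], "delta_rot": [0, 0, 0], "grip": 1},
  {"offset": [0, 0.15, 0], "delta_rot": [0, 0, 0], "grip": 1},
  {"offset": [0, 0.1, 0], "delta_rot": [0, 0, 0], "grip": 1},
])

```text
time: 30.22
tcp_pos: [0.3766, 0.3685, 0.0435]
tool_rot: [-89.9, -0.2, -92.4]
wrist_force: [-0.2, -0.3, -4.2]
finger_gap: 0.038
```

```bash
python3 - <<'E'
from h import *
rows([0.373,0.373,0.042],-91.7)
s=robot.read_state();print(s["finger_gap"],s["wrist_force"],s["torque"])
E
```

```text
tcp [0.3766 0.3685 0.0435] rot [-89.88  -0.15 -92.38] total offset units [-0.108  0.036 -0.094] turn units [-0.004 -0.023  0.005]
0.03800363194864098 [-0.1945134  -0.26345515 -4.17185948] [-0.08465787  0.18462452 -0.03300554]
```

apply_moves([
  {"offset": [0, 0.04, 0], "delta_rot": [0, 0, 0], "grip": 1},
  {"offset": [0, 0.04, 0], "delta_rot": [0, 0, 0], "grip": 1},
])

```text
time: 30.38
tcp_pos: [0.3764, 0.3684, 0.0394]
tool_rot: [-89.9, -0.2, -92.4]
wrist_force: [-1.0, 0.9, -3.7]
finger_gap: 0.0382
```

apply_moves([
  {"offset": [0, 0.04, 0], "delta_rot": [0, 0, 0], "grip": 1},
  {"offset": [0, 0.03, 0], "delta_rot": [0, 0, 0], "grip": 1},
])

```text
time: 30.55
tcp_pos: [0.3768, 0.3684, 0.0381]
tool_rot: [-89.9, -0.2, -92.4]
wrist_force: [-3.5, -3.7, 9.7]
finger_gap: 0.0384
```

apply_moves([
  {"offset": [0, 0, 0], "delta_rot": [0, 0, 0], "grip": -1},
  {"offset": [0, 0, 0], "delta_rot": [0, 0, 0], "grip": -1},
  {"offset": [0, -0.02, 0], "delta_rot": [0, 0, 0], "grip": -1},
  {"offset": [0, 0, 0], "delta_rot": [0, 0, 0], "grip": -1},
  {"offset": [0, 0, 0], "delta_rot": [0, 0, 0], "grip": -1},
])

```text
time: 30.97
tcp_pos: [0.3771, 0.3707, 0.0415]
tool_rot: [-89.8, 0.1, -92.3]
wrist_force: [-0.4, -0.5, -1.6]
finger_gap: 0.0632
```

apply_moves([
  {"offset": [0, 0, 0], "delta_rot": [0, 0, 0], "grip": -1},
  {"offset": [0, 0, 0], "delta_rot": [0, 0, 0], "grip": -1},
  {"offset": [0, 0, 0], "delta_rot": [0, 0, 0], "grip": -1},
  {"offset": [0, 0, 0], "delta_rot": [0, 0, 0], "grip": -1},
])

```text
time: 31.3
tcp_pos: [0.3795, 0.3722, 0.043]
tool_rot: [-89.6, 0.3, -92.3]
wrist_force: [0.9, 0.6, -1.0]
finger_gap: 0.0846
```

apply_moves([
  {"offset": [0, -0.2, 0], "delta_rot": [0, 0, 0], "grip": -1},
  {"offset": [0, -0.5, 0], "delta_rot": [0, 0, 0], "grip": -1},
  {"offset": [0, -0.8, 0], "delta_rot": [0, 0, 0], "grip": -1},
  {"offset": [0, -0.8, 0], "delta_rot": [0, 0, 0], "grip": -1},
  {"offset": [0, -0.4, 0], "delta_rot": [0, 0, 0], "grip": -1},
])

```text
time: 31.72
tcp_pos: [0.3772, 0.3686, 0.1523]
tool_rot: [-89.8, -0.2, -92.4]
wrist_force: [0.4, 0.1, 0.2]
finger_gap: 0.0868
```

```bash
python3 - <<'E'
from h import *
p,d,T=snap("w13");w=wrist_cloud(d,T)
y=colormask(p,(20,100,60),(35,255,255))&(np.arange(420)[:,None]<330); q=w[y]; q=q[~np.isnan(q[:,0])&(abs(q[:,2]-.048)<.006)]
print(len(q),rect(q[:,:2]),np.median(q[:,2]))
rows([0.42,0.1,0.2],-85)
E
```

```text
20939 (array([416.7, 374.9]), array([175.8, 115.9]), 87.3) 0.04447186961210581
tcp [0.3784 0.3698 0.1549] rot [-8.967e+01  1.000e-02 -9.241e+01] total offset units [ 6.695 -1.121  1.33 ] turn units [-0.011 -0.247  0.   ]
```

View pics/w13.png

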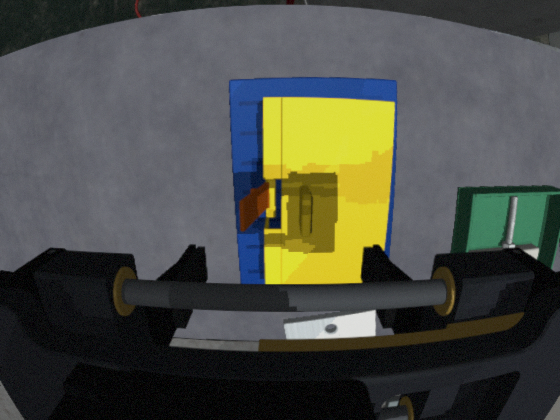

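```bash
cat >> h.py <<'E'
def red_rib(p,w,lo=.03,hi=.055):
    m=colormask(p,(0,120,60),(8,255,255))|colormask(p,(172,120,60),(180,255,255))
    q=w[m];q=q[~np.isnan(q[:,0])&(q[:,2]>lo)&(q[:,2]<hi)&(np.hypot(q[:,0],q[:,1])<.7)]
    return q
E
python3 - <<'E'
from h import *
p,d=camera("top");w=cloud("top",d);cv2.imwrite("pics/t13.png",cv2.resize(p[120:320,90:370],(784,560),interpolation=cv2.INTER_CUBIC))
for m in finder.masks_of("top_plate","top")[:2]:
    q=w[m["pixels"]];q=q[~np.isnan(q[:,0])]; print(m["p"],len(q),rect(q[q[:,2]<.02][:,:2]),np.median(q[:,2]))
q=red_rib(p,w); print("rib",len(q),rect(q[:,:2]))
p,d=camera("side");w=cloud("side",d); q=red_rib(p,w); print("rib side",len(q),rect(q[:,:2]))
for m in finder.masks_of("top_plate","side")[:1]:
    q=w[m["pixels"]];q=q[~np.isnan(q[:,0])]; print(m["p"],len(q),rect(q[q[:,2]<.02][:,:2]),np.median(q[:,2]))
E
```

```text
0.87 3131 (array([435.5, 128.6]), array([113.4, 187.4]), 6.9) 0.010279647886872542
0.48 360 (array([654.4, 283.5]), array([110.3,  26.1]), 0.2) 0.020479326742555384
rib 117 (array([403.9, 227.7]), array([ 21.4, 281.7]), 17.4)
rib side 48 (array([399.1, 228.1]), array([ 19.8, 289. ]), 16.9)
0.8 1150 (array([440. , 126.7]), array([120.2, 189.4]), 5.5) 0.012186417864877239
```

View pics/t13.png

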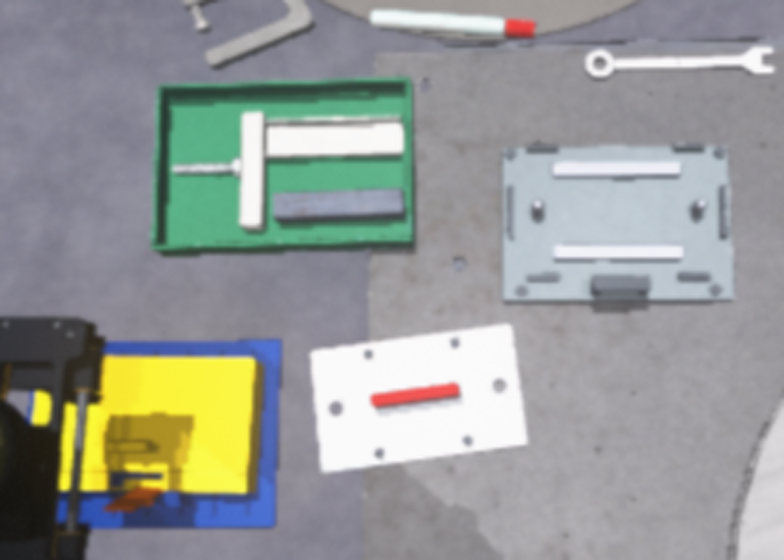

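apply_moves([
  {"offset": [0.7, -0.3, 0.15], "delta_rot": [0, -0.1, 0], "grip": -0.6},
  {"offset": [0.9, -0.3, 0.15], "delta_rot": [0, -0.15, 0], "grip": -0.6},
  {"offset": [0.95, -0.3, 0.12], "delta_rot": [0, 0, 0], "grip": -0.6},
  {"offset": [0.95, -0.3, 0.12], "delta_rot": [0, 0, 0], "grip": -0.6},
  {"offset": [0.95, 0, 0.12], "delta_rot": [0, 0, 0], "grip": -0.6},
])

```text
time: 32.38
tcp_pos: [0.4063, 0.1915, 0.1904]
tool_rot: [-90.8, -1.0, -83.4]
wrist_force: [1.4, -0.6, -0.2]
finger_gap: 0.0708
```

```bash
python3 - <<'E'
from h import *
rows([0.44,0.06,0.2],-83.5)
E
```

```text
tcp [0.4063 0.1915 0.1904] rot [-90.79  -0.96 -83.41] total offset units [ 3.367 -0.19   0.457] turn units [0.026 0.003 0.032]
```

apply_moves([
  {"offset": [0.85, -0.05, 0.12], "delta_rot": [0.02, 0, 0.03], "grip": -0.6},
  {"offset": [0.85, -0.05, 0.12], "delta_rot": [0, 0, 0], "grip": -0.6},
  {"offset": [0.85, -0.05, 0.12], "delta_rot": [0, 0, 0], "grip": -0.6},
  {"offset": [0.5, -0.05, 0.05], "delta_rot": [0, 0, 0], "grip": -0.6},
  {"offset": [0.1, 0, 0.05], "delta_rot": [0, 0, 0], "grip": -0.6},
])

```text
time: 32.8
tcp_pos: [0.4367, 0.0531, 0.1937]
tool_rot: [-90.7, -0.3, -84.0]
wrist_force: [0.0, -0.5, 0.4]
finger_gap: 0.0698
```

apply_moves([
  {"offset": [0, 0, 0], "delta_rot": [0, 0, 0], "grip": -0.6},
  {"offset": [0, 0, 0], "delta_rot": [0, 0, 0], "grip": -0.6},
])

```text
time: 32.97
tcp_pos: [0.4358, 0.052, 0.1918]
tool_rot: [-90.9, -0.3, -84.2]
wrist_force: [0.8, 0.9, -0.2]
finger_gap: 0.0694
```

```bash
python3 - <<'E'
from h import *
s=robot.read_state();print(s["joint_velocities"].round(2),s["q"].round(1))
p,d,T=snap("w14");w=wrist_cloud(d,T)
q=red_rib(p,w,.036,.05);q=q[q[:,1]<.2]; print("rib",len(q),rect(q[:,:2]),q[:,2].max())
g=p.max(2)>150; q=w[(w[...,2]>.004)&(w[...,2]<.016)&(np.arange(420)[:,None]<240)];q=q[(abs(q[:,0]-.4355)<.09)&(abs(q[:,1]-.128)<.12)]; print("plate",len(q),rect(q[:,:2]),np.median(q[:,2]))
rows([0.4355,0.1286,0.1],-83.5)
E
```

```text
[ 0.11  0.84 -0.42  0.76 -0.59 -0.37 -0.17] [-45.8  -8.7  32.5 113.2   5.1  75.2  -9.2]
rib 848 (array([434.2, 129. ]), array([10., 77.]), 5.9) 0.04497049708986223
plate 15560 (array([449.2, 112. ]), array([136.9, 222. ]), 6.1) 0.009486872667843121
tcp [0.4356 0.0525 0.1917] rot [-90.9   -0.33 -84.14] total offset units [-1.906  2.279  0.227] turn units [ 0.03  -0.021  0.011]
```

View pics/w14.png

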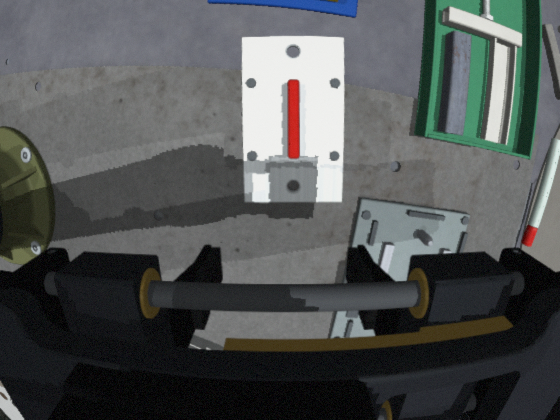

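```bash
cat >> h.py <<'E'
def dark_blob(p,c,rad,dark=True,thr=None):
    g=cv2.cvtColor(p,cv2.COLOR_BGR2GRAY).astype(float)
    x0,y0=int(round(c[0]))-rad,int(round(c[1]))-rad
    s=cv2.resize(g[y0:y0+2*rad+1,x0:x0+2*rad+1],None,fx=8,fy=8,interpolation=cv2.INTER_CUBIC)
    s8=np.uint8(np.clip(s,0,255))
    t,b=cv2.threshold(s8,0 if thr is None else thr,255,(cv2.THRESH_OTSU if thr is None else 0)+(cv2.THRESH_BINARY_INV if dark else cv2.THRESH_BINARY))
    n,l,st,ce=cv2.connectedComponentsWithStats(b)
    k=l[s.shape[0]//2,s.shape[1]//2]
    if k==0: k=1+np.argmin(np.hypot(*(ce[1:]-s.shape[0]/2).T))
    return np.array([x0+(ce[k,0]+.5)/8-.5,y0+(ce[k,1]+.5)/8-.5]),st[k,4]/64
E
python3 - <<'E'
from h import *
p=cv2.imread("pics/w14.png");f=np.load("pics/w14.npz");T=f["T"]
H=[]
for c in [(293,51),(293,186)]:
    uv,a=dark_blob(p,c,10); X=wrist_ray(uv,T,.010)[0]; H.append(X); print(uv,a,X.round(4))
d=H[0]-H[1];print("dist",np.hypot(*d[:2]),"angle",np.degrees(np.arctan2(-d[0],d[1])),"mid",(H[0]+H[1])/2)
pt,dd=camera("top")
cv2.imwrite("pics/t14.png",cv2.resize(pt[120:320,90:370],(784,560),interpolation=cv2.INTER_CUBIC))
E
```

```text
[292.80169753  50.80379949] 146.8125 [0.4267 0.2033 0.01  ]
[292.81425212 185.65548838] 123.734375 [0.4422 0.055  0.01  ]
dist 0.14909763005721222 angle 5.946724142941206 mid [0.43444122 0.12912555 0.01      ]
```

apply_moves([
  {"offset": [-0.6, 0.2, 0.07], "delta_rot": [0.03, 0, 0.01], "grip": -0.4},
  {"offset": [-0.6, 0.5, 0.07], "delta_rot": [0, 0, 0], "grip": -0.4},
  {"offset": [-0.5, 0.6, 0.05], "delta_rot": [0, 0, 0], "grip": -0.4},
  {"offset": [-0.1, 0.5, 0], "delta_rot": [0, 0, 0], "grip": -0.4},
  {"offset": [0, 0.3, 0], "delta_rot": [0, 0, 0], "grip": -0.4},
])

```text
time: 33.48
tcp_pos: [0.4365, 0.1372, 0.107]
tool_rot: [-89.6, 0.2, -83.4]
wrist_force: [0.0, -0.4, -0.3]
finger_gap: 0.061
```

```bash
python3 - <<'E'
from h import *
rows([0.4344,0.1291,0.005],-84.05)
E
```

```text
tcp [0.4365 0.1372 0.107 ] rot [-89.57   0.2  -83.43] total offset units [ 0.204  2.547 -0.095] turn units [-0.014  0.021 -0.007]
```

apply_moves([
  {"offset": [0.14, 0.2, -0.06], "delta_rot": [-0.01, 0.02, 0], "grip": -0.2},
  {"offset": [0, 0.5, 0], "delta_rot": [0, 0, 0], "grip": -0.2},
  {"offset": [0, 0.5, 0], "delta_rot": [0, 0, 0], "grip": -0.2},
  {"offset": [0, 0.3, 0], "delta_rot": [0, 0, 0], "grip": -0.2},
  {"offset": [0, 0.1, 0], "delta_rot": [0, 0, 0], "grip": -0.2},
])

```text
time: 33.9
tcp_pos: [0.4304, 0.1367, 0.0373]
tool_rot: [-90.2, 0.1, -83.4]
wrist_force: [-0.7, 0.4, -0.3]
finger_gap: 0.0523
```

```bash
python3 - <<'E'
from h import *
rows([0.4344,0.1291,0.005],-84.05)
E
```

```text
tcp [0.4304 0.1367 0.0373] rot [-9.022e+01  8.000e-02 -8.337e+01] total offset units [0.202 0.806 0.081] turn units [ 0.007  0.023 -0.003]
```

apply_moves([
  {"offset": [0.18, 0, 0.07], "delta_rot": [0.01, 0.02, 0], "grip": -0.2},
  {"offset": [0, 0.2, 0], "delta_rot": [0, 0, 0], "grip": -0.2},
  {"offset": [0, 0.25, 0], "delta_rot": [0, 0, 0], "grip": -0.2},
  {"offset": [0, 0.2, 0], "delta_rot": [0, 0, 0], "grip": 0.2},
  {"offset": [0, 0.05, 0], "delta_rot": [0, 0, 0], "grip": 0.2},
])

```text
time: 34.32
tcp_pos: [0.4352, 0.1304, 0.0084]
tool_rot: [-89.8, 0.1, -84.0]
wrist_force: [-0.0, -0.6, 0.4]
finger_gap: 0.0454
```

```bash
python3 - <<'E'
from h import *
rows([0.4344,0.1291,0.005],-84.05)
E
```

```text
tcp [0.4352 0.1304 0.0084] rot [-89.79   0.14 -83.96] total offset units [ 0.031  0.084 -0.025] turn units [-0.007  0.003 -0.005]
```

Close on the rib with 55 N.

apply_moves([
  {"offset": [0.03, 0.06, -0.02], "delta_rot": [-0.01, 0, 0], "grip": 1},
  {"offset": [0, 0, 0], "delta_rot": [0, 0, 0], "grip": 1},
  {"offset": [0, 0, 0], "delta_rot": [0, 0, 0], "grip": 1},
  {"offset": [0, 0, 0], "delta_rot": [0, 0, 0], "grip": 1},
  {"offset": [0, 0, 0], "delta_rot": [0, 0, 0], "grip": 1},
], grip_force=55)

```text
time: 34.73
tcp_pos: [0.4349, 0.129, 0.0057]
tool_rot: [-90.1, 0.1, -84.0]
wrist_force: [-0.5, -0.2, 0.3]
finger_gap: 0.0136
```

apply_moves([
  {"offset": [0, 0, 0], "delta_rot": [0, 0, 0], "grip": 1},
  {"offset": [0, 0, 0], "delta_rot": [0, 0, 0], "grip": 1},
  {"offset": [0, 0, 0], "delta_rot": [0, 0, 0], "grip": 1},
])

```text
time: 34.98
tcp_pos: [0.435, 0.129, 0.0057]
tool_rot: [-90.1, 0.1, -84.0]
wrist_force: [1.5, -0.3, -1.6]
finger_gap: 0.0116
```

```bash
python3 - <<'E'
from h import *
s=robot.read_state();print(s["tcp_pos"],s["tool_rot"],s["finger_gap"],s["wrist_force"],s["q"])
E
```

```text
[0.43498623 0.12904345 0.00572901] [-90.06753196   0.14628327 -83.96601517] 0.011616985346770645 [ 1.52755084 -0.33324073 -1.64606558] [-47.98650126   7.38131575  29.80234329 123.46099675  -4.96767349
  50.26593349  -9.17283914]
```

apply_moves([
  {"offset": [0, -0.15, 0], "delta_rot": [0, 0, 0], "grip": 1},
  {"offset": [0, -0.4, 0], "delta_rot": [0, 0, 0], "grip": 1},
  {"offset": [0, -0.6, 0], "delta_rot": [0, 0, 0], "grip": 1},
  {"offset": [0, -0.6, 0], "delta_rot": [0, 0, 0], "grip": 1},
  {"offset": [0, -0.5, 0], "delta_rot": [0, 0, 0], "grip": 1},
])

```text
time: 35.4
tcp_pos: [0.4256, 0.1247, 0.0914]
tool_rot: [-91.3, -0.4, -84.0]
wrist_force: [-0.0, 0.8, -6.4]
finger_gap: 0.0115
```

apply_moves([
  {"offset": [0, -0.4, 0], "delta_rot": [0, 0, 0], "grip": 1},
  {"offset": [0, 0, 0], "delta_rot": [0, 0, 0], "grip": 1},
])

```text
time: 35.57
tcp_pos: [0.4266, 0.125, 0.111]
tool_rot: [-91.1, -0.3, -84.0]
wrist_force: [0.7, 0.7, -6.8]
finger_gap: 0.0115
```

```bash
python3 - <<'E'
from h import *
s=robot.read_state();print(s["finger_gap"],s["wrist_force"],s["torque"],s["q"].round(1))
rows([0.45,-0.03,0.12],-91.5)
E
```

```text
0.011468442021443972 [ 0.68739857  0.72361396 -6.76960013] [ 0.0452561  -0.18883318 -0.04979606] [-49.6  -2.4  29.4 118.2   1.3  65.  -14.8]
tcp [0.4266 0.125  0.111 ] rot [-91.1   -0.29 -84.03] total offset units [ 3.916 -0.209  0.174] turn units [0.036 0.249 0.012]
```

apply_moves([
  {"offset": [0.4, -0.1, 0.02], "delta_rot": [0.03, 0.08, 0.01], "grip": 1},
  {"offset": [0.6, -0.1, 0.02], "delta_rot": [0, 0.08, 0], "grip": 1},
  {"offset": [0.7, -0.1, 0.06], "delta_rot": [0, 0.08, 0], "grip": 1},
  {"offset": [0.7, 0, 0.1], "delta_rot": [0, 0, 0], "grip": 1},
  {"offset": [0.6, 0, 0.1], "delta_rot": [0, 0, 0], "grip": 1},
])

```text
time: 35.98
tcp_pos: [0.4363, 0.0032, 0.1192]
tool_rot: [-90.6, -0.0, -91.1]
wrist_force: [1.1, 0.2, -6.1]
finger_gap: 0.0117
```

apply_moves([
  {"offset": [0.45, 0, 0.1], "delta_rot": [0, 0, 0], "grip": 1},
  {"offset": [0.2, 0, 0.05], "delta_rot": [0, 0, 0], "grip": 1},
  {"offset": [0, 0, 0], "delta_rot": [0, 0, 0], "grip": 1},
  {"offset": [0, 0, 0], "delta_rot": [0, 0, 0], "grip": 1},
])

```text
time: 36.32
tcp_pos: [0.4373, -0.0351, 0.1154]
tool_rot: [-91.1, -0.3, -92.1]
wrist_force: [0.2, 0.5, -7.5]
finger_gap: 0.0115
```

```bash
python3 - <<'E'
from h import *
s=robot.read_state();print(s["finger_gap"],s["wrist_force"],s["torque"],s["q"].round(1),s["joint_velocities"].round(2))
rows([0.45,-0.03,0.12],-91.5)
snap("w15")
p,d=camera("top");cv2.imwrite("pics/t15.png",p);cv2.imwrite("pics/t15z.png",cv2.resize(p[120:320,220:420],(600,600),interpolation=cv2.INTER_CUBIC))
E
```

```text
0.0114833828658815 [ 0.23513135  0.49561923 -7.45589441] [ 0.02672189  0.05863516 -0.03764392] [-40.3  -4.6  40.1 119.    3.5  65.8  -3.9] [ 1.13  0.48  0.52  0.56 -0.19  0.02  0.22]
tcp [ 0.4373 -0.0351  0.1154] rot [-91.11  -0.26 -92.09] total offset units [-0.14  -0.121  0.311] turn units [ 0.037 -0.02   0.009]
```

View pics/w15.png

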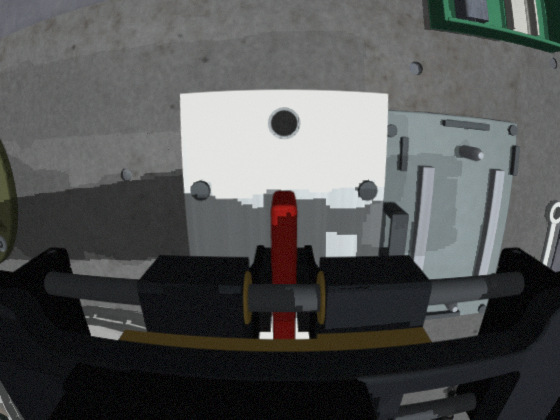

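View pics/t15z.png

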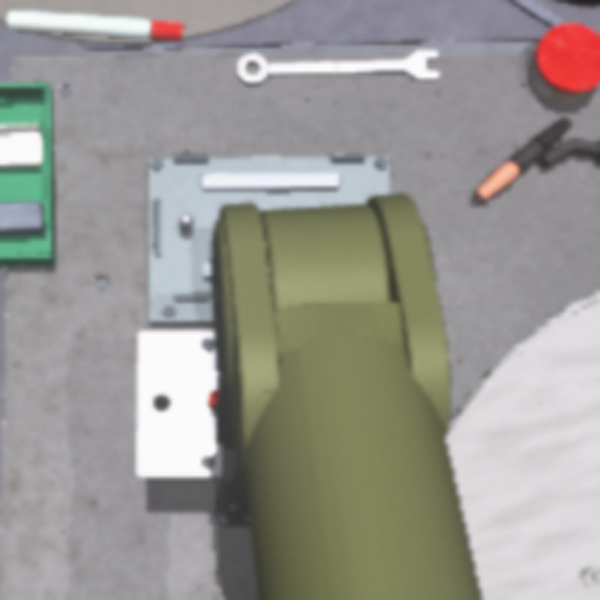

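```bash
python3 - <<'E'
from h import *
p=cv2.imread("pics/w15.png");f=np.load("pics/w15.npz");T=f["T"];d=f["d"]
a=cv2.resize(p[125:185,430:530],None,fx=7,fy=7,interpolation=cv2.INTER_CUBIC)
cv2.imwrite("pics/w15z.png",a)
uv,ar=dark_blob(p,(285,122),20); X=wrist_ray(uv,np.eye(4),0) # not used
# ray with plane tool y=-0.0043
P=camera_params("wrist");K=P["K"];H=P["hand_eye"]
def tray(uv,ty):
    x=uv[0]-K[0,2];y=uv[1]-K[1,2];r=np.hypot(x,y);th=r/K[0,0];c=H[:3,:3]@np.array([x/r*np.sin(th),-y/r*np.sin(th),-np.cos(th)]);return H[:3,3]+c*((ty-H[1,3])/c[1])
print(uv,ar,tray(uv,-0.0043))
w=wrist_cloud(d,T); wt=wrist_cloud(d,np.eye(4))
ok=(abs(wt[...,0])<.12)&(abs(wt[...,2])<.07)&(np.arange(420)[:,None]<185)&(p.min(2)>120)&(wt[...,1]<0.03);q=wt[ok];
print("plate pts tool y",np.percentile(q[:,1],[5,50,95]),rect(q[:,[2,0]]))
A=np.c_[q[:,0],q[:,2],np.ones(len(q))]; print("plane fit y=ax+bz+c",np.linalg.lstsq(A,q[:,1],rcond=None)[0])
# high points on fixture
for v in range(140,168,2):
    print(v,[int(round(1000*w[v,u,2])) for u in range(448,496,3)])
E
```

```text
[283.77555854 122.72738022] 561.59375 [-0.07497975 -0.0043     -0.00057126]
plate pts tool y [-0.00461358 -0.00353323 -0.00244388] (array([ -0.7, -67.4]), array([ 50.1, 111.1]), 89.7)
plane fit y=ax+bz+c [-0.00328173 -0.00066278 -0.00374937]
140 [10, 11, 11, 11, 11, 10, 10, 13, 11, 11, 11, 12, 12, 12, 11, 12]
142 [11, 11, 12, 12, 12, 12, 11, 11, 11, 11, 11, 11, 11, 12, 12, 12]
144 [11, 12, 11, 12, 12, 12, 12, 12, 12, 11, 12, 11, 12, 13, 11, 11]
146 [12, 12, 11, 12, 10, 17, 21, 23, 12, 11, 12, 11, 11, 12, 12, 12]
148 [12, 12, 11, 11, 14, 18, 25, 28, 32, 37, 35, 12, 12, 13, 12, 12]
150 [11, 11, 12, 11, 15, 22, 26, 31, 36, 39, 39, 11, 11, 13, 12, 12]
152 [11, 12, 12, 12, 16, 22, 26, 32, 37, 39, 43, 44, 11, 12, 11, 11]
154 [11, 11, 10, 12, 15, 22, 27, 32, 38, 41, 43, 43, 12, 13, 12, 11]
156 [12, 13, 11, 11, 12, 19, 27, 33, 36, 40, 44, 42, 11, 13, 11, 11]
158 [12, 11, 11, 10, 11, 11, 11, 30, 35, 40, 42, 43, 12, 11, 11, 13]
160 [11, 13, 10, 11, 11, 11, 12, 12, 9, 36, 36, 11, 12, 11, 12, 11]
162 [12, 11, 12, 12, 11, 12, 13, 11, 11, 11, 12, 11, 12, 11, 12, 13]
164 [11, 11, 12, 11, 11, 11, 12, 12, 12, 11, 13, 10, 11, 11, 11, 11]
166 [11, 11, 12, 11, 11, 10, 10, 11, 13, 12, 12, 13, 12, 12, 11, 11]
```

View pics/w15z.png

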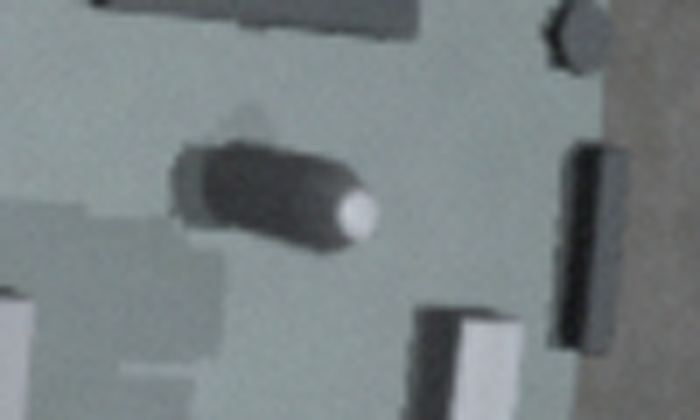

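```bash
python3 - <<'E'
from h import *
f=np.load("pics/w15.npz");T=f["T"]
X=wrist_ray([(480.57,155.14)],T,.044)[0];print("pin+y",X.round(4))
for yaw in (-1.0,-1.5,-2.0):
    a=np.radians(yaw); print(yaw,"fixture centre",(X[:2]-0.075*np.array([-np.sin(a),np.cos(a)])).round(4))
z=cv2.imread("pics/t14.png");cv2.imwrite("pics/t14z.png",cv2.resize(z[120:320,490:750],None,fx=3,fy=3,interpolation=cv2.INTER_CUBIC))
rows([0.445,-0.15,0.12],-91.5)
E
```

```text
pin+y [0.6033 0.0145 0.044 ]
-1.0 fixture centre [ 0.602  -0.0604]
-1.5 fixture centre [ 0.6013 -0.0604]
-2.0 fixture centre [ 0.6007 -0.0604]
tcp [ 0.4375 -0.0341  0.1156] rot [-91.09  -0.27 -91.95] total offset units [ 2.89  -0.102  0.284] turn units [ 0.036 -0.015  0.009]
```

View pics/t14z.png

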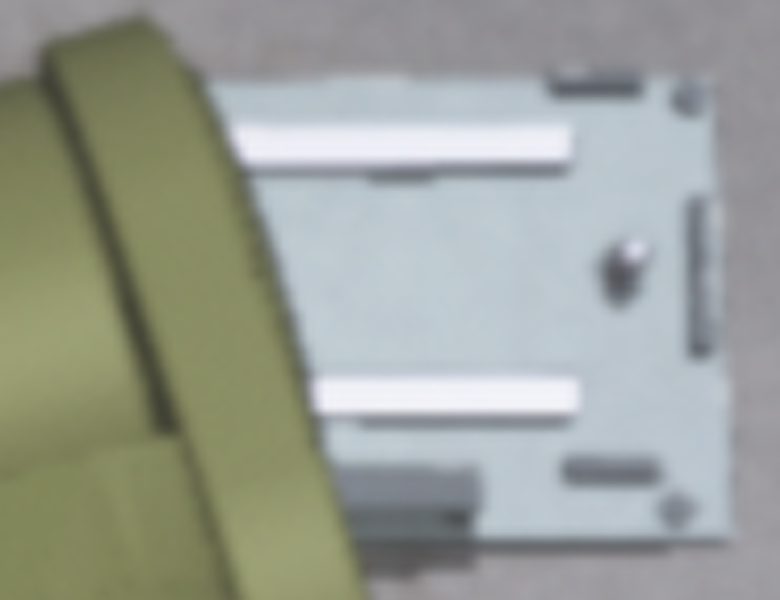

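```bash
python3 - <<'E'
from h import *
z=cv2.imread("pics/t13.png");c=z[130:310,490:750]
cv2.imwrite("pics/t13z.png",cv2.resize(c,None,fx=3,fy=3,interpolation=cv2.INTER_CUBIC))
g=cv2.cvtColor(z,cv2.COLOR_BGR2GRAY).astype(float)
res=[]
for (x,y) in [(538,208),(697,208)]:
    s=g[y-16:y+16,x-16:x+20]; print(np.round(s[::3,::3]).astype(int))
E
```

```text
[[195 194 195 192 193 194 196 195 195 196 195 196]
 [194 195 195 194 192 192 193 195 194 196 196 196]
 [195 195 195 193 190 188 187 190 194 195 197 197]
 [194 195 193 187 192 204 190 179 189 195 196 197]
 [195 195 188 174 188 219 192 165 182 194 196 197]
 [196 193 182 155 147 168 155 151 178 194 196 198]
 [195 191 177 143 109 107 114 142 179 194 196 197]
 [194 190 177 140  99  90 101 136 179 195 197 197]
 [196 194 184 149 104  94 104 137 179 196 197 198]
 [196 196 189 163 127 112 120 151 184 198 199 199]
 [197 196 194 185 162 145 153 176 192 197 199 200]]
[[198 198 198 197 197 196 194 194 195 195 196 192]
 [199 198 198 197 195 194 192 192 193 195 195 192]
 [198 198 197 195 191 185 187 193 193 193 194 192]
 [198 198 196 188 171 164 191 210 195 187 193 191]
 [198 197 190 169 140 139 185 206 184 182 193 192]
 [198 194 179 147 112 111 140 157 165 183 193 192]
 [197 192 175 138  97  91 104 130 166 189 193 191]
 [197 195 182 145  98  88 100 135 175 192 194 191]
 [198 196 187 155 109  97 108 141 178 193 195 193]
 [198 196 192 169 133 118 135 166 188 194 195 194]
 [197 196 196 188 166 152 167 188 194 195 196 194]]
```

View pics/t13z.png

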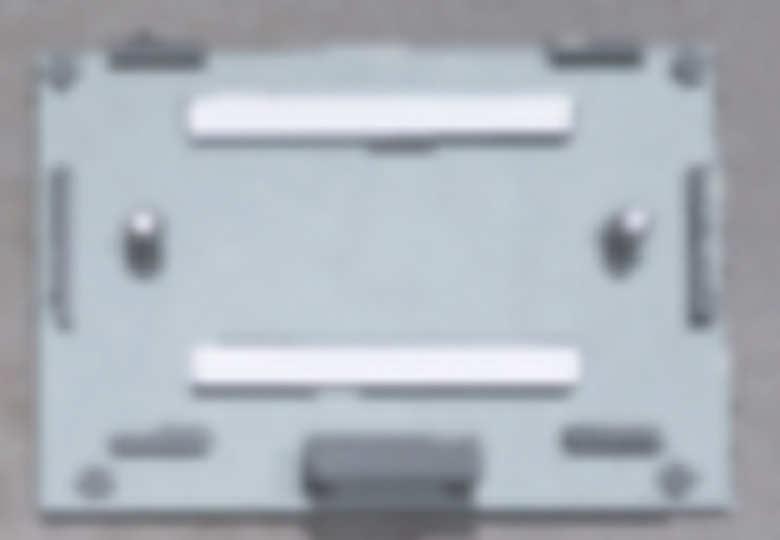

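```bash
python3 - <<'E'
from h import *
def c(x,y): 
    zx,zy=490+(x+.5)/3-.5,130+(y+.5)/3-.5
    return (90+(zx+.5)/2.8-.5,120+(zy+.5)/2.8-.5)
P=onplane("top",[c(143,222),c(635,220)],.044);print(P.round(4)); d=P[0]-P[1];print(np.hypot(*d[:2]),np.degrees(np.arctan2(-d[0],d[1])),P.mean(0))
# rest bars long edges (z .022): rear bar corners front bar corners
for pts in ([(190,95),(572,95)],[(195,346),(580,347)],[(190,384),(580,385)],[(190,138),(572,136)]):
    Q=onplane("top",[c(*k) for k in pts],.022);d=Q[0]-Q[1];print(np.degrees(np.arctan2(-d[0],d[1])))
rows([0.445,-0.15,0.12],-91.5)
E
```

```text
[[ 0.6049  0.0141  0.044 ]
 [ 0.6009 -0.136   0.044 ]]
0.15015748257475237 -1.5291411080281088 [ 0.60290647 -0.06096727  0.044     ]
-1.7578333361449636
-1.9344953600353154
-1.9357258555682988
-1.4499953475034784
tcp [ 0.4375 -0.0341  0.1156] rot [-91.09  -0.27 -91.95] total offset units [ 2.89  -0.102  0.284] turn units [ 0.036 -0.015  0.009]
```

apply_moves([
  {"offset": [0.05, 0, 0.3], "delta_rot": [0.03, -0.01, 0.01], "grip": 1},
  {"offset": [0.1, 0, 0.6], "delta_rot": [0, 0, 0], "grip": 1},
  {"offset": [0.1, 0, 0.7], "delta_rot": [0, 0, 0], "grip": 1},
  {"offset": [0.1, 0, 0.7], "delta_rot": [0, 0, 0], "grip": 1},
  {"offset": [0.1, 0, 0.7], "delta_rot": [0, 0, 0], "grip": 1},
])

```text
time: 36.83
tcp_pos: [0.554, -0.0431, 0.1115]
tool_rot: [-90.7, 0.7, -90.7]
wrist_force: [0.4, 0.0, -4.9]
finger_gap: 0.0116
```

```bash
python3 - <<'E'
from h import *
rows([0.602,-0.0605,0.1],-91.6)
E
```

```text
tcp [ 0.554  -0.0431  0.1115] rot [-90.71   0.67 -90.67] total offset units [0.423 0.267 1.208] turn units [ 0.024  0.031 -0.022]
```

apply_moves([
  {"offset": [0.15, 0.05, 0.5], "delta_rot": [0.02, 0.03, -0.02], "grip": 1},
  {"offset": [0.15, 0.05, 0.35], "delta_rot": [0, 0, 0], "grip": 1},
  {"offset": [0.1, 0.05, 0.2], "delta_rot": [0, 0, 0], "grip": 1},
  {"offset": [0, 0, 0.05], "delta_rot": [0, 0, 0], "grip": 1},
  {"offset": [0, 0, 0], "delta_rot": [0, 0, 0], "grip": 1},
])

```text
time: 37.25
tcp_pos: [0.6058, -0.0478, 0.0999]
tool_rot: [-90.2, 0.0, -90.6]
wrist_force: [0.2, 0.9, -6.3]
finger_gap: 0.0116
```

```bash
python3 - <<'E'
from h import *
rows([0.602,-0.0605,0.08],-91.6)
E
```

```text
tcp [ 0.6058 -0.0478  0.0999] rot [-9.023e+01  1.000e-02 -9.057e+01] total offset units [ 0.318  0.497 -0.09 ] turn units [ 0.008  0.034 -0.   ]
```

apply_moves([
  {"offset": [0.3, 0.05, -0.07], "delta_rot": [0.01, 0.03, 0], "grip": 1},
  {"offset": [0.03, 0.1, 0], "delta_rot": [0, 0, 0], "grip": 1},
  {"offset": [0, 0.1, 0], "delta_rot": [0, 0, 0], "grip": 1},
  {"offset": [0, 0, 0], "delta_rot": [0, 0, 0], "grip": 1},
  {"offset": [0, 0, 0], "delta_rot": [0, 0, 0], "grip": 1},
])

```text
time: 37.67
tcp_pos: [0.5992, -0.0578, 0.0878]
tool_rot: [-90.2, 0.2, -91.3]
wrist_force: [0.3, 0.4, -7.3]
finger_gap: 0.0116
```

```bash
python3 - <<'E'
from h import *
rows([0.602,-0.0605,0.06],-91.6)
snap("w16")
E
```

```text
tcp [ 0.5992 -0.0578  0.0878] rot [-90.15   0.22 -91.31] total offset units [0.069 0.695 0.073] turn units [ 0.005  0.01  -0.007]
```

View pics/w16.png

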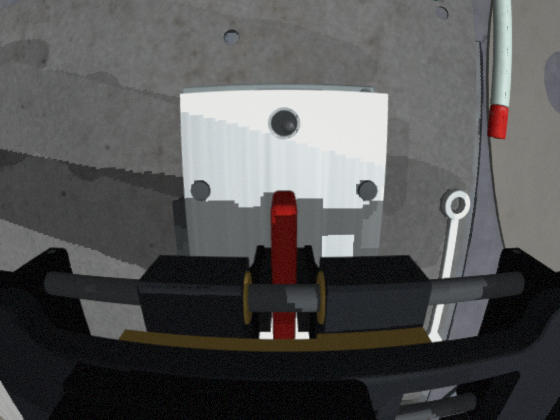

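apply_moves([
  {"offset": [0.05, 0.1, 0.05], "delta_rot": [0, 0.01, -0.01], "grip": 1},
  {"offset": [0.01, 0.2, 0.01], "delta_rot": [0, 0, 0], "grip": 1},
  {"offset": [0, 0.2, 0], "delta_rot": [0, 0, 0], "grip": 1},
  {"offset": [0, 0.1, 0], "delta_rot": [0, 0, 0], "grip": 1},
  {"offset": [0, 0, 0], "delta_rot": [0, 0, 0], "grip": 1},
])

```text
time: 38.13
tcp_pos: [0.6019, -0.06, 0.062]
tool_rot: [-90.1, -0.1, -91.6]
wrist_force: [-0.4, -0.0, -6.5]
finger_gap: 0.0118
```

```bash
python3 - <<'E'
from h import *
rows([0.602,-0.0605,0.056],-91.6)
p,d,T=snap("w17");cv2.imwrite("pics/w17z.png",cv2.resize(p[80:170,220:350],None,fx=6,fy=6,interpolation=cv2.INTER_CUBIC))
E
```

```text
tcp [ 0.6019 -0.06    0.062 ] rot [-9.009e+01 -6.000e-02 -9.161e+01] total offset units [0.013 0.149 0.003] turn units [ 0.003 -0.     0.002]
```

View pics/w17z.png

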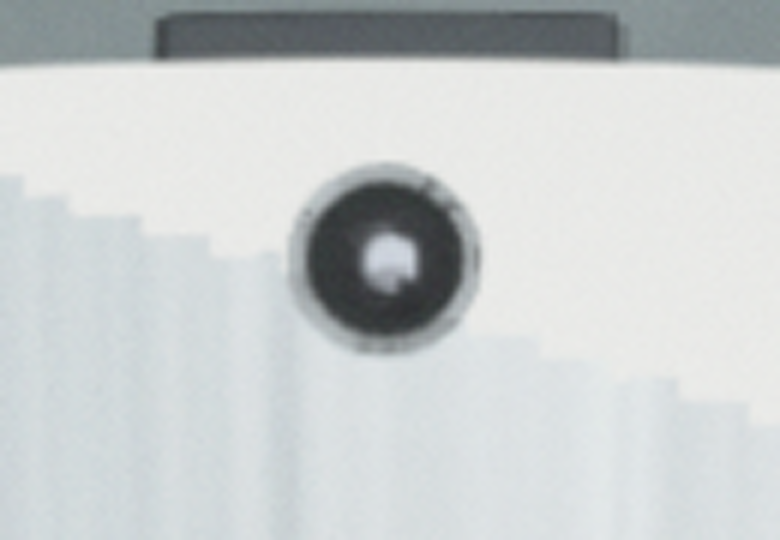

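apply_moves([
  {"offset": [0.01, 0.1, 0], "delta_rot": [0, 0, 0], "grip": 1},
  {"offset": [0, 0.15, 0], "delta_rot": [0, 0, 0], "grip": 1},
  {"offset": [0, 0.1, 0], "delta_rot": [0, 0, 0], "grip": 1},
])

```text
time: 38.43
tcp_pos: [0.603, -0.0605, 0.0481]
tool_rot: [-90.0, -0.1, -91.6]
wrist_force: [0.3, -0.1, -6.2]
finger_gap: 0.0116
```

```bash
python3 - <<'E'
from h import *
rows([0.602,-0.0605,0.028],-91.6); print(robot.read_state()["wrist_force"],robot.read_state()["torque"])
E
```

```text
tcp [ 0.603  -0.0605  0.0481] rot [-8.997e+01 -6.000e-02 -9.160e+01] total offset units [ 0.001  0.501 -0.024] turn units [-0.001 -0.     0.002]
[ 0.31555895 -0.1176054  -6.23705195] [-0.06983126  0.09820544  0.04220225]
```

apply_moves([
  {"offset": [0, 0.1, -0.02], "delta_rot": [0, 0, 0], "grip": 1},
  {"offset": [0, 0.1, 0], "delta_rot": [0, 0, 0], "grip": 1},
])

```text
time: 38.6
tcp_pos: [0.6021, -0.0605, 0.0391]
tool_rot: [-90.0, -0.1, -91.6]
wrist_force: [-0.3, -0.6, -6.0]
finger_gap: 0.0115
```

apply_moves([
  {"offset": [0, 0.1, 0], "delta_rot": [0, 0, 0], "grip": 1},
  {"offset": [0, 0.1, 0], "delta_rot": [0, 0, 0], "grip": 1},
])

```text
time: 38.77
tcp_pos: [0.602, -0.0604, 0.0302]
tool_rot: [-90.0, -0.1, -91.6]
wrist_force: [0.6, 0.2, -6.7]
finger_gap: 0.0115
```

```bash
python3 - <<'E'
from h import *
rows([0.602,-0.0605,0.028],-91.6); print(robot.read_state()["wrist_force"],robot.read_state()["torque"])
E
```

```text
tcp [ 0.602  -0.0604  0.0302] rot [-8.998e+01 -6.000e-02 -9.159e+01] total offset units [ 0.003  0.054 -0.001] turn units [-0.001  0.     0.002]
[ 0.59804948  0.21305576 -6.68272305] [-0.09697096  0.08048743 -0.00900405]
```

Sliding freely on the pins; 2–3 mm left.

apply_moves([
  {"offset": [0, 0.05, 0], "delta_rot": [0, 0, 0], "grip": 1},
  {"offset": [0, 0.04, 0], "delta_rot": [0, 0, 0], "grip": 1},
])

```text
time: 38.93
tcp_pos: [0.6018, -0.0604, 0.0277]
tool_rot: [-90.1, 0.0, -91.6]
wrist_force: [-9.4, 2.3, 19.1]
finger_gap: 0.0118
```

apply_moves([
  {"offset": [0, 0, 0], "delta_rot": [0, 0, 0], "grip": 0.2},
  {"offset": [0, 0, 0], "delta_rot": [0, 0, 0], "grip": 0.2},
  {"offset": [0, -0.02, 0], "delta_rot": [0, 0, 0], "grip": 0},
  {"offset": [0, 0, 0], "delta_rot": [0, 0, 0], "grip": 0},
  {"offset": [0, 0, 0], "delta_rot": [0, 0, 0], "grip": 0},
])

```text
time: 39.35
tcp_pos: [0.6073, -0.0613, 0.0338]
tool_rot: [-89.4, 0.0, -91.6]
wrist_force: [0.3, 0.1, -0.1]
finger_gap: 0.0369
```

apply_moves([
  {"offset": [0, -0.2, 0], "delta_rot": [0, 0, 0], "grip": 0},
  {"offset": [0, -0.5, 0], "delta_rot": [0, 0, 0], "grip": 0},
  {"offset": [0, -0.8, 0], "delta_rot": [0, 0, 0], "grip": 0},
  {"offset": [0, -0.8, 0], "delta_rot": [0, 0, 0], "grip": 0},
  {"offset": [0.7, -0.6, 0], "delta_rot": [0, 0, 0], "grip": 0},
])

```text
time: 39.77
tcp_pos: [0.6023, -0.0819, 0.1492]
tool_rot: [-90.1, 0.2, -91.1]
wrist_force: [0.7, 1.8, 0.3]
finger_gap: 0.0429
```

apply_moves([
  {"offset": [0.9, 0, 0], "delta_rot": [0, 0, 0], "grip": 0},
  {"offset": [0.9, 0, 0], "delta_rot": [0, 0, 0], "grip": 0},
  {"offset": [0.6, 0, 0], "delta_rot": [0, 0, 0], "grip": 0},
  {"offset": [0.2, 0, 0], "delta_rot": [0, 0, 0], "grip": 0},
  {"offset": [0, 0, 0], "delta_rot": [0, 0, 0], "grip": 0},
])

```text
time: 40.18
tcp_pos: [0.6049, -0.1953, 0.1618]
tool_rot: [-89.1, -0.0, -91.2]
wrist_force: [0.4, -0.5, 0.2]
finger_gap: 0.0436
```

```bash
python3 - <<'E'
from h import *
p,d,T=snap("w18");w=wrist_cloud(d,T)
q=w[(p.min(2)>110)&(np.arange(420)[:,None]<240)];q=q[(abs(q[:,0]-.6)<.07)&(abs(q[:,1]+.06)<.11)&(q[:,2]>.024)&(q[:,2]<.04)]
A=np.c_[q[:,0]-.6,q[:,1]+.06,np.ones(len(q))];print("plate",len(q),rect(q[:,:2]),"plane",np.linalg.lstsq(A,q[:,2],rcond=None)[0].round(4))
p,d=camera("top");w=cloud("top",d);cv2.imwrite("pics/t18.png",cv2.resize(p[110:320,90:420],(800,509),interpolation=cv2.INTER_CUBIC))
for n in ["cover","top_plate","paste_tin","spanner","dark_tube","bright_tube","hex_bolt","channel"]:
    for m in finder.masks_of(n,"top")[:1]:
        q=w[m["pixels"]];q=q[~np.isnan(q[:,0])];print(n,round(m["p"],2),len(q),rect(q[:,:2]),np.median(q[:,2]).round(3))
p,d=camera("side");cv2.imwrite("pics/s18.png",cv2.resize(p[120:270,150:350],(800,600),interpolation=cv2.INTER_CUBIC))
print(robot.read_state())
E
```

```text
plate 16655 (array([600.5, -76.4]), array([153.8, 110.9]), 88.6) plane [ 0.0001 -0.0001  0.0315]
cover 0.68 3968 (array([411.9, 375.5]), array([209.9, 137.4]), 85.7) 0.045
top_plate 0.57 3008 (array([607.5, -64.2]), array([190.1, 122.8]), 88.5) 0.032
spanner 0.68 314 (array([ 755.4, -131.5]), array([179.4,  31.2]), 89.6) 0.006
dark_tube 0.6 534 (array([619.9, 202.4]), array([ 35.1, 126.4]), 1.4) 0.025
bright_tube 0.55 352 (array([653.8, 281.8]), array([ 22.7, 110.9]), 89.6) 0.02
hex_bolt 0.45 329 (array([653. , 280.8]), array([ 20.8, 109.4]), 89.6) 0.021
channel 0.66 678 (array([687. , 206.1]), array([131. ,  43.6]), 88.2) 0.005
{'time': 40.7333, 'q': array([-20.60220824,  21.84284523,  45.75328802,  91.50995131,
       -16.59965304,  72.7471037 ,  26.97367604]), 'joint_velocities': array([ 0.36266608, -0.02038678,  0.24730052, -0.12022882, -0.00340856,
       -0.10615634,  0.04035474]), 'effort': array([-1.37299863e-01, -4.07537985e+01,  8.65576744e+00, -2.94229048e+01,
       -8.60472908e-02,  6.82191530e-03, -2.87338800e-03]), 'tcp_pos': array([ 0.6055626 , -0.19162824,  0.16078814]), 'tool_rot': array([-8.91269203e+01,  5.13596470e-02, -9.08748011e+01]), 'wrist_force': array([-0.35332944, -0.67098841, -0.58819541]), 'torque': array([-0.07487642,  0.08279611,  0.01428262]), 'finger_gap': 0.04341515157471275}
```

View pics/w18.png

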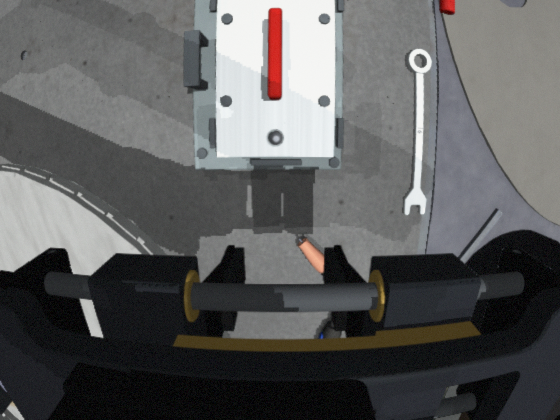

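View pics/t18.png

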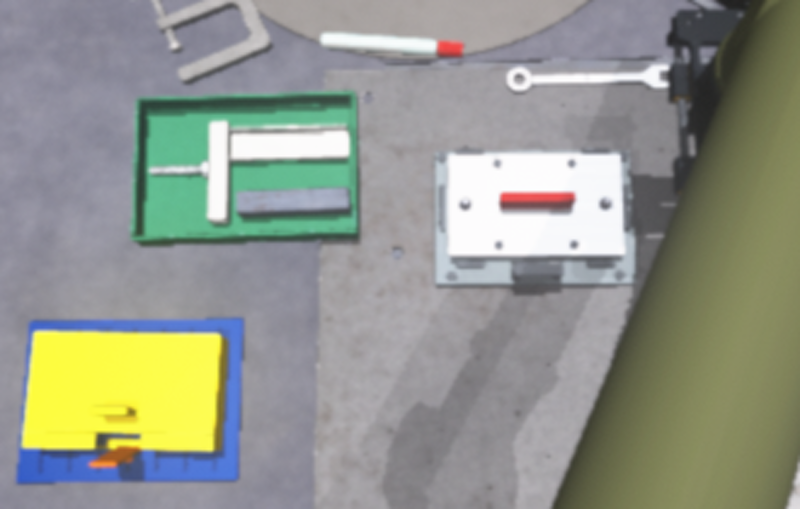

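View pics/s18.png

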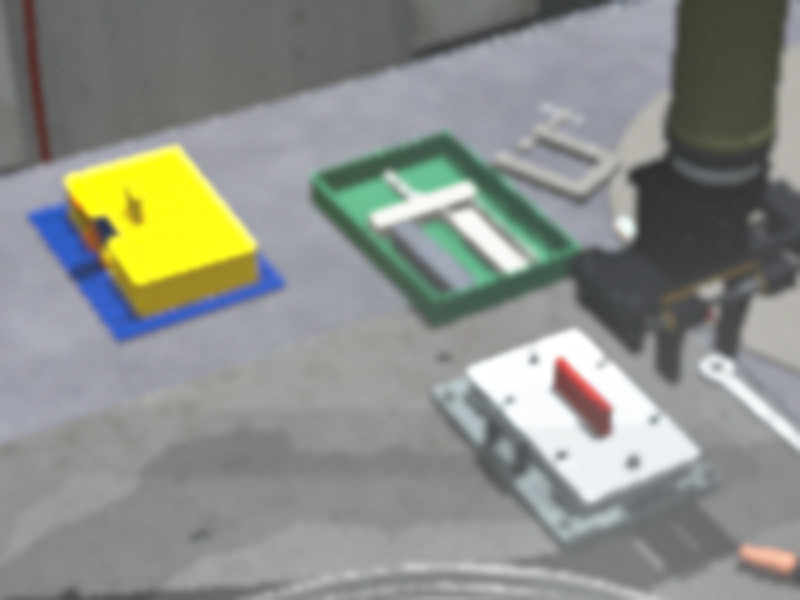

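```bash
python3 - <<'E'
from h import *
f=np.load("pics/w13.npz");p=cv2.imread("pics/w13.png")
for n,(p,w) in {"w13":(p,wrist_cloud(f["d"],f["T"])),"top":(lambda a:(a[0],cloud("top",a[1])))(camera("top"))}.items():
    y=colormask(p,(20,100,60),(35,255,255)); q=w[y]; q=q[~np.isnan(q[:,0])&(abs(q[:,2]-.046)<.008)&(abs(q[:,0]-.415)<.08)&(abs(q[:,1]-.37)<.11)]
    A=np.c_[q[:,0]-.415,q[:,1]-.37,np.ones(len(q))];print(n,rect(q[:,:2]),np.linalg.lstsq(A,q[:,2],rcond=None)[0].round(4))
print(robot.hand_in())
E
```

```text
w13 (array([416.7, 374.9]), array([175.8, 115.9]), 87.3) [-0.0002 -0.0003  0.0445]
top (array([417.6, 366.8]), array([192.5, 115.7]), 87.1) [ 0.0011 -0.0006  0.045 ]
the job is handed in; nothing more can be done
None
```

The job is done and handed in, at about 41 s of the 208 s allowed; the hand-in itself reported no verdict. All four loose pieces were there and are now in the green tray. I squeezed the snap tab, lifted the cover off and set it on the mat. The top plate is down over both guide pins.

**Last checks**
- **Pieces:** dark tube, bright tube, bolt and channel all show inside the tray in the last top and side pictures. In the last check, the finder's mask for the bolt landed on the bright tube. I confirmed the bolt by eye in the pictures and by an earlier measurement taken in the tray.
- **Cover:** it stands upright with its top level within about 0.001 rad, and its centre is about 7 mm from the mat's centre. Its top measured 45 mm high where 48 mm is expected, about 1 mm beyond the calibration tolerance.
- **Top plate:** it is flat, with its top at 31.5 mm (32 mm expected) and a slope under 0.001 rad. Both pins show in their holes, and it is turned about -1.4° against about -1.6° for the fixture.
- **Spanner:** it measured within about 4 mm of its start position.
- **Tin:** I did not measure it again at the end, but the gripper never worked near it.

**What disagreed or failed**
- **Fingertips:** both the side and wrist cameras put them about 10 mm behind the TCP, not 17 mm ahead as stated. My first grasp therefore closed on air above the dark tube. I corrected the heights and every grasp after that held.
- **Top plate knock:** it was pushed a few centimetres aside during the run, so I measured it again before picking it up.

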